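Pop the control-box hatch with the release rod

ROBOT

A 6-joint arm with a two-finger parallel gripper is mounted at the origin on the work surface. World frame = base frame: x ahead of the robot, y to its left, z up, the work surface at z = 0. Lengths are in m, angles in rad, forces in N, time in s.
With the tool pointing down it reaches from about 0.35 to 0.975 m from the base axis. Payload 4.9 kg.
Tool frame: the origin (TCP) lies midway between the tips of the shut fingers; the grasp point (between the pads) lies 19 mm behind it; z points along the fingers, y is the direction in which the jaws open and shut (so a half turn about z gives the same grasp; the last joint's range is limited). The gripper opens to 85 mm and grips with 20 to 120 N. Pads are 22 mm wide; open, the fingers measure 114 mm over their backs; the gripper's body (76 mm by 85 mm) begins 54 mm behind the grasp point. The pads swing forward as they close: fully open they stand 13 mm farther back than shut.
Start: joints at [1.181, 0.053, 1.613, -0, 1.476, -0.119], TCP at [0.167, 0.602, 0.231] pointing down, gripper open.
Joint ranges: [-3.01, 3.01], [-1.01, 2.22], [0.06, 2.58], [-1.02, 4.17], [0.09, 2.62], [-3.14, 3.14]. Speed limits (rad/s): [2.57, 2.57, 3.14, 3.14, 3.14, 3.14].

INTERFACE

Orientations are given as a unit quaternion [w, x, y, z].
In Python, from plant import manip gives the robot as it stands. The module is installed in compiled form; this text tells all that it offers.
- The arm moves only by the tool move_arm, never from a script. Its argument "rows" is a list of rows, each an object of numbers: "tx", "ty", "tz": the shift along the tool's x, y, z in m; "ax", "ay", "az": the turn, a rotation vector about the tool's x, y, z in degrees; "jaw": the closure in counts, from 0 (fully open) to 255 (shut). In form: [{"tx": .., "ty": .., "tz": .., "ax": .., "ay": .., "az": .., "jaw": ..}, ...]. A call has 1 to 12 rows; each row shifts and turns the pose as measured when the row begins, along the tool's axes as they then stand; what a row does not reach is not made up. A row lasts 1/10 s, in which the tool goes at most 50 mm and 8.59 degrees, less where a joint would pass 70% of its speed; a pose out of reach is approached as far as the arm can. A call with a gripper value outside its range is refused whole. The fingers move at their own pace and stop on an object; the grip force is fixed at half the most. Time passes only in rows, so rows that do not move let the fingers close. It gives the time, the measured TCP pose, the force and the opening at its end, in the units of the state.
- manip.state(): the state, without advancing time (a new reading comes with each control period).
- manip.grab_frame(name): name is "side" or "top"; returns a dict with "color" (420x560x3 uint8, red, green, blue), "intrinsics" (3x3 intrinsics, pixels), "R" (3x3) and "t" (3): a world point X has camera coordinates R X + t. Camera axes: x right, y down, z forward; pixel columns grow to the right and rows downward; lengths in m; the calibration is good to about 2 mm. A picture is of the moment at which its call begins. There is no depth.
- manip.job_done(): hands the job in, once; it reports no verdict.
The state is a dict: "time": time; "joint_pos": joint angles; "joint_vel": joint speeds; "joint_efforts": joint torques, N m; "tool_pos": TCP position; "tool_rot": TCP orientation; "contact_force": force on the tool from outside, world axes, zero at the start; "ft_torque": the same for the moment, N m; "gripper_width": opening from 0.0 (shut) to 1.0 (fully open).
Only numpy, scipy, OpenCV 4.12 (cv2) and the standard library are available. Lean on these libraries where they do the work, as an engineer would, in place of code of your own. Each camera call takes 0.05 s, during which the arm holds its last target.

TASK

Open the control box's spring-loaded hatch: draw the release rod by its steel shaft wholly out of the blue sleeve, lay it on the bench and let go, then take it again by its red handle and push it through the yellow-framed slot until the hidden latch tab gives and the hatch pops up. Then draw the rod clear of the box, lay it flat on the open bench without dropping it, and leave the hatch standing open. Do not disturb the other things on the bench.

Things in the scene. Friction and masses are not known exactly. Their poses are not given: they have to be found in the camera images.
- rod_handle (a point): Centre of the red handle of the loose release rod, 14 mm above the bench when it lies flat. Handle: square bar with black bands, 90 long x 28 wide x 28 high. x points along the rod to its tip, z up. The round steel shaft, 10 mm thick, goes on from the handle's front face (45 mm ahead of this point) for 115 mm on the same axis; the tip is 160 mm ahead.
- rod_tip (a point): The flat end of the rod's steel shaft, on its axis, 14 mm above the bench when the rod lies flat; axes as rod_handle. At the start only about the last 50 mm of the shaft stand out of the blue sleeve's mouth; the rest of the rod is hidden inside.
- sleeve_mouth (a point): Middle of the open end of the blue steel sleeve fixed on the bench, 14 mm above the bench. x points out of the mouth, the way to draw the rod, which slides on the bench. A floorless tunnel 165 long (towards -x), 44 wide x 42 high inside, 50 x 45 outside, 90 wide over its feet, closed at the back. The rod is out once its handle's centre is over 45 mm in front of this point.
- slot (a point): Centre of the slot's outer mouth in the control box, 60 mm above the bench. x points level into the box, the way to push; z up. The slot, 28 wide x 22 high, goes through a yellow frame (64 wide x 60 high, 8 mm proud of the box wall). Hidden behind it, its face 53 mm beyond this point, is the orange latch tab (56 wide, 70 high, covering the whole slot).
- tab (a joint): Travel of the hidden latch tab, m: 0 at rest, grows as it is pushed deeper along the slot's x. Spring: about 3 N at first touch, 6 N at 8 to 9 mm, where the hatch is freed; stop at 16 mm (8 N). So the rod's tip must reach about 62 to 67 mm beyond the slot's mouth. It springs back when let go.
- hatch (a joint): Angle of the box's top hatch (204 x 204 x 4 mm), rad: 0 shut and latched. Hinged along the side away from the slot; once freed its spring lifts the edge above the slot by itself to 0.7, in under 2 s, and holds it there.
- ctrl: The control box, fixed: dark blue-grey, 200 x 200 mm, 120 high; origin under its centre, 108 mm behind the slot's mouth; x as the slot's. A yellow stripe on the hatch runs in line with the slot.
- tape: Bystander: roll of tan tape, ring 90 mm across, 24 high; origin under its centre.
- carton: Bystander: open cardboard tray 120 x 90 x 50 mm; origin under its centre.
- wrench: Bystander: steel wrench, 200 mm long, lying flat.
- meter: Bystander: dark grey hand meter 150 x 80 x 34 mm, lying flat; origin under its centre.
- terminals: Bystander: strip of grey and blue terminal blocks on a metal rail, 160 x 45 x 42 mm; origin under its centre.
- driver: Bystander: screwdriver lying flat along its x.
- rod: The whole release rod; origin under the handle's centre, x axis to the tip. About 120 g (varies), balance point some 12 mm ahead of the handle's centre.
- hatch_edge (a point): Middle of the hatch's free edge, above the slot side; 124 mm above the bench when shut.

How it is judged:
By the outcome, as a careful person would: the job done as asked, in the order asked, and still so for the second after the job is handed in, with the robot touching nothing.
It also fails if it takes over 58 s, if anything falls off the work surface, if the arm or the gripper's body presses on something with over 40 N, if the wrist force passes 120 N, or if a joint passes its speed limit or range.

## Working session

There is one attempt and no reset: what is moved stays moved. The work goes in short steps, Python scripts to look and compute and a tool call to move; the robot and the scene stay as the last step left them, time stands still between calls to the robot, and variables do not carry over. Pictures are saved under pics/ and viewed, and the job is handed in when it is done.

Besides the shell and the picture viewer there is one more tool, called after "Request:" by a JSON object that holds its "api" and its "payload". move_arm: Moves the arm, as the interface text tells. Its arguments: {"type":"object","properties":{"rows":{"type":"array"}},"required":["rows"]}

```bash
mkdir -p pics; cat > h.py <<'E'
import numpy as np, cv2, pickle
from plant import manip
def shot(tag):
    out={}
    for n in ("side","top"):
        f=manip.grab_frame(n); out[n]=f
        cv2.imwrite(f"pics/{tag}_{n}.png", f["color"][:,:,::-1])
    pickle.dump(out,open(f"{tag}.pkl","wb")); return out
def ray(f,u,v,z):
    K=np.array(f["intrinsics"]);R=np.array(f["R"]);t=np.array(f["t"])
    d=R.T@(np.linalg.inv(K)@np.array([u,v,1.])); c=-R.T@t
    return c+d*(z-c[2])/d[2]
def proj(f,X):
    p=np.array(f["intrinsics"])@(np.array(f["R"])@np.array(X)+np.array(f["t"])); return p[:2]/p[2]
E
python3 - <<'E'
from h import *
o=shot("a")
for n in o: print(n,o[n]["intrinsics"],-np.array(o[n]["R"]).T@np.array(o[n]["t"]),np.array(o[n]["R"]).round(3))
s=manip.state()
for k in s: print(k,np.round(s[k],4))
E
```

```text
side [[520.47273468   0.         273.7361085 ]
 [  0.         520.47273468 208.23591242]
 [  0.           0.           1.        ]] [0.49314032 1.08262004 0.91777571] [[-0.999 -0.041 -0.006]
 [-0.02   0.606 -0.795]
 [ 0.036 -0.794 -0.606]]
top [[507.8640158    0.         276.93243869]
 [  0.         507.8640158  203.88977814]
 [  0.           0.           1.        ]] [ 0.39712815 -0.01435098  1.35211029] [[-0.024 -1.    -0.002]
 [-0.994  0.024 -0.104]
 [ 0.104 -0.    -0.995]]
time 0.1
joint_pos [ 1.181   0.0533  1.6142 -0.      1.476  -0.119 ]
joint_vel [ 0.0022 -0.0015 -0.0038  0.0034 -0.0021 -0.0001]
joint_efforts [ 1.00000e-04 -3.94905e+01 -3.71362e+01 -1.00000e-04  4.00000e-03
  0.00000e+00]
tool_pos [0.167  0.6017 0.2302]
tool_rot [-2.000e-04  1.350e-01  9.908e-01 -9.000e-04]
contact_force [-0.2097 -0.5941  0.3977]
ft_torque [-0.0342 -0.0043  0.0074]
gripper_width 0.9971
```

View pics/a_top.png

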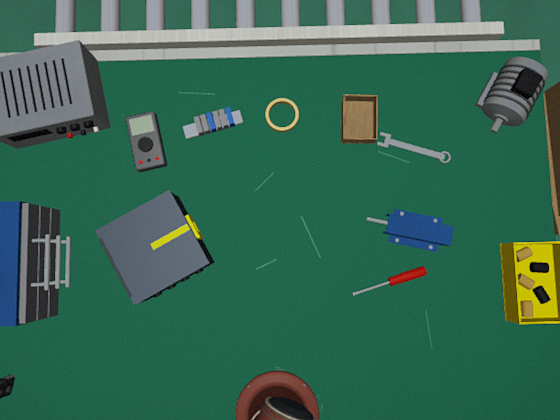

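View pics/a_side.png

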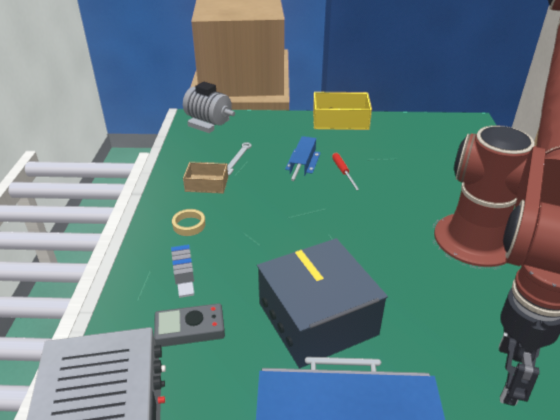

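The top view shows the sleeve at (420,229) with the rod tip at (367,219), the box at (155,247) and the slot frame at (195,227). The screwdriver is at (390,281). I'll zoom in to measure.

```bash
python3 - <<'E'
import cv2
a=cv2.imread("pics/a_top.png")
cv2.imwrite("pics/a1.png",cv2.resize(a[195:265,355:465],None,fx=7,fy=7,interpolation=cv2.INTER_CUBIC))
cv2.imwrite("pics/a2.png",cv2.resize(a[180:310,85:225],None,fx=4.5,fy=4.5,interpolation=cv2.INTER_CUBIC))
E
```

```text
(no output)
```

View pics/a1.png

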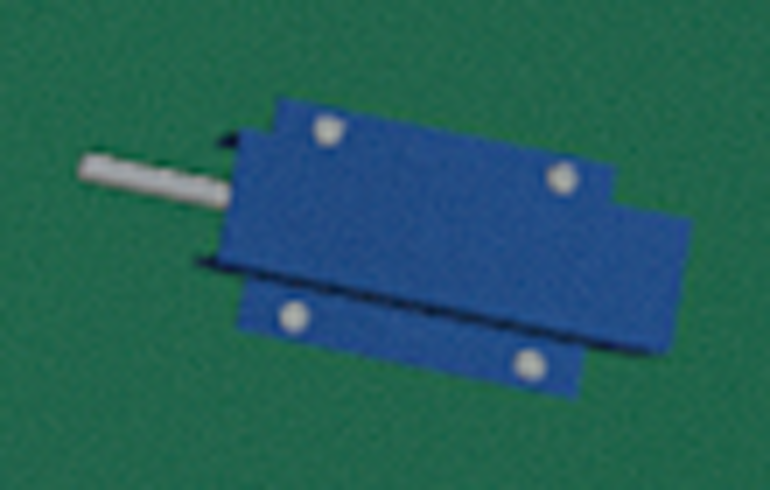

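View pics/a2.png

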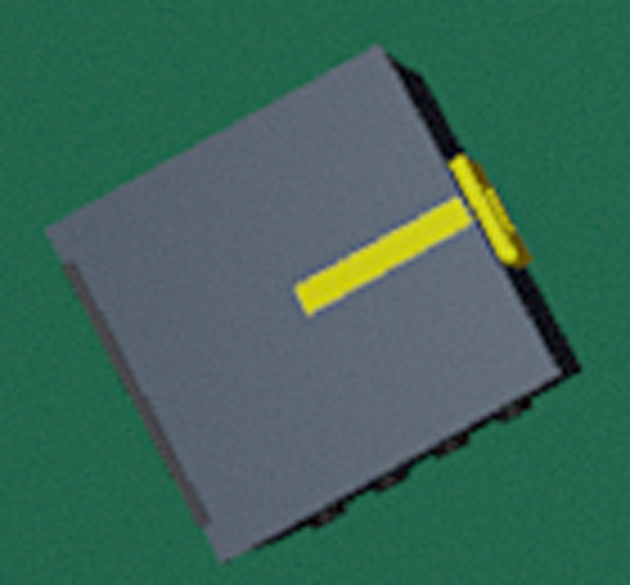

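```bash
python3 - <<'E'
from h import *
f=pickle.load(open("a.pkl","rb"))["top"]
def a1(x,y,z): return ray(f,(x+.5)/7-.5+355,(y+.5)/7-.5+195,z)
def a2(x,y,z): return ray(f,(x+.5)/4.5-.5+85,(y+.5)/4.5-.5+180,z)
S=np.array([a1(*p,.045) for p in [(240,130),(221,262),(692,218),(670,352)]])
print(S.round(4))
m=(S[0]+S[1])/2;b=(S[2]+S[3])/2
print("mouth",m,"back",b,"len",np.linalg.norm(m-b),"w",np.linalg.norm(S[0]-S[1]),np.linalg.norm(S[2]-S[3]),"yaw",np.degrees(np.arctan2(*(m-b)[1::-1])))
tip=a1(80,167,.014);q=a1(228,194,.014);print("tip",tip,"at mouth",q,"yaw",np.degrees(np.arctan2(*(tip-q)[1::-1])))
H=np.array([a2(*p,.124) for p in [(380,44),(562,374),(47,231),(222,562)]])
m=(H[0]+H[1])/2;b=(H[2]+H[3])/2
print(H.round(4))
print("edge",m,b,"len",np.linalg.norm(m-b),np.linalg.norm(H[0]-H[1]))
for A,B in((2,0),(3,1),(0,1),(2,3)):
  d=H[A]-H[B];print(np.degrees(np.arctan2(d[1],d[0])))
c=H.mean(0);print("c",c)
for p in [(463,208),(306,299)]: print("stripe",a2(*p,.124))
# side view check
g=pickle.load(open("a.pkl","rb"))["side"]
for X in (*S,tip,*H): print(proj(g,X).round(1))
E
python3 - <<'E'
import cv2
a=cv2.imread("pics/a_side.png")
cv2.imwrite("pics/a3.png",cv2.resize(a[125:200,260:370],None,fx=7,fy=7,interpolation=cv2.INTER_CUBIC))
cv2.imwrite("pics/a4.png",cv2.resize(a[235:365,250:390],None,fx=4.5,fy=4.5,interpolation=cv2.INTER_CUBIC))
E
```

```text
[[ 0.5029 -0.3033  0.045 ]
 [ 0.4544 -0.294   0.045 ]
 [ 0.4664 -0.4678  0.045 ]
 [ 0.4175 -0.4568  0.045 ]]
mouth [ 0.47862999 -0.29863763  0.045     ] back [ 0.44192294 -0.46234243  0.045     ] len 0.1677696838112994 w 0.04933494152800222 0.05010832247609596 yaw 77.36177164848635
tip [ 0.4928404 -0.2491588  0.014    ] at mouth [ 0.48129225 -0.30446464  0.014     ] yaw 78.20580657766646
[[0.5676 0.2473 0.124 ]
 [0.3875 0.1505 0.124 ]
 [0.4706 0.4266 0.124 ]
 [0.2929 0.3316 0.124 ]]
edge [0.47755809 0.19889632 0.124     ] [0.38174532 0.37908976 0.124     ] len 0.20408273889443077 0.20450556288919586
118.42722216460037
117.57477262696166
28.26203328539048
28.1434023974354
c [0.4296517  0.28899304 0.124     ]
stripe [0.47751645 0.20282966 0.124     ]
stripe [0.43073823 0.28726012 0.124     ]
[290.3 161.5]
[305.8 163.4]
[301.8 135.7]
[316.4 137.5]
[293.1 179.5]
[257.5 264.2]
[337.1 237.4]
[301.8 329.8]
[388.1 295.7]
```

View pics/a3.png

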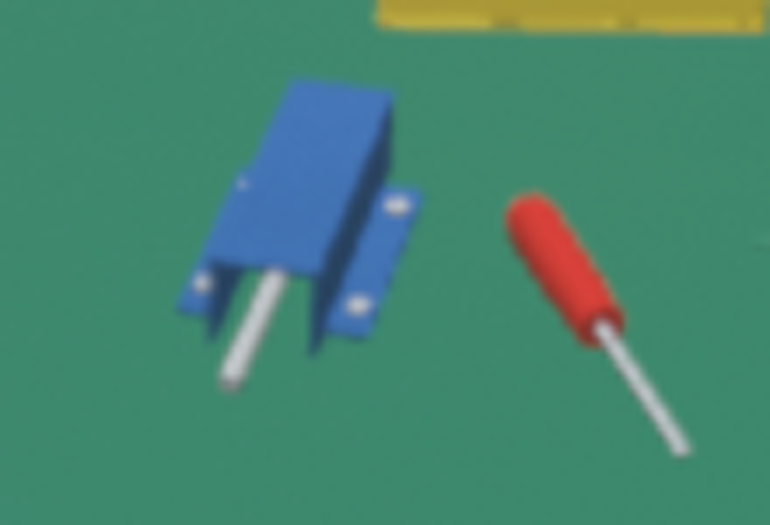

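View pics/a4.png

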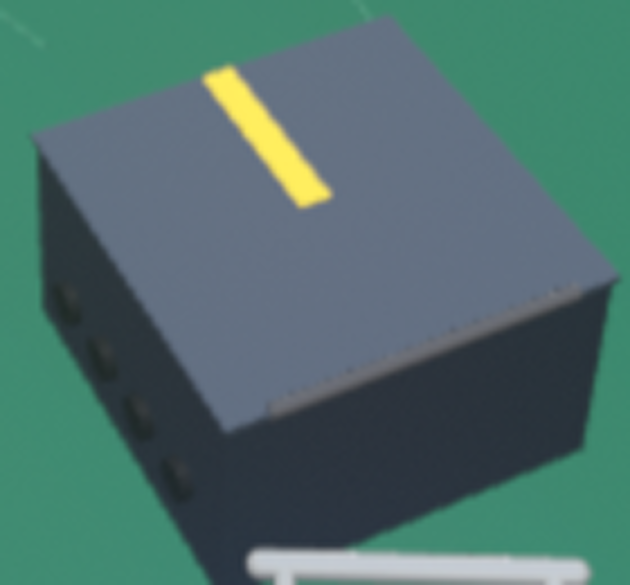

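Measurements agree: the sleeve is 168×50, the hatch 204×204, and the side-view reprojection is within 1 px. Swinging over to the sleeve now.

Request:
{"api": "move_arm", "payload": {"rows": [{"tx":-0.03,"az":3,"jaw":0},{"tx":-0.05,"az":4.7,"jaw":0},{"tx":-0.05,"az":4.7,"jaw":0},{"tx":-0.05,"az":4.7,"jaw":0},{"tx":-0.05,"az":4.7,"jaw":0},{"tx":-0.05,"az":4.7,"jaw":0},{"tx":-0.05,"az":4.7,"jaw":0},{"tx":-0.05,"az":4.7,"jaw":0},{"tx":-0.05,"az":4.7,"jaw":0},{"tx":-0.05,"az":4.7,"jaw":0},{"tx":-0.05,"az":4.7,"jaw":0},{"tx":-0.05,"az":4.7,"jaw":0}]}}

```text
schema error: expected keys tx, ty, tz, ax, ay, az, jaw
```

```bash
cat >> h.py <<'E'
from scipy.spatial.transform import Rotation as Ro
def rel(x,y,z,xyaw):
    """shift+turn (tool axes) from now to vertical tool with tool-x at xyaw deg, TCP x,y,z"""
    s=manip.state();q=s["tool_rot"];R=Ro.from_quat([q[1],q[2],q[3],q[0]]).as_matrix()
    c,n=np.cos(np.radians(xyaw)),np.sin(np.radians(xyaw))
    G=np.array([[c,n,0],[n,-c,0],[0,0,-1]]).T
    d=np.array([x,y,z])-s["tool_pos"]
    print("t",round(s["time"],2),"pos",np.round(s["tool_pos"],4),"xyaw",np.degrees(np.arctan2(R[1,0],R[0,0])).round(2),"F",np.round(s["contact_force"],1),"w",round(s["gripper_width"],3))
    print("shift now-axes mm",(R.T@d*1000).round(1),"shift goal-axes",(G.T@d*1000).round(1),"turn deg",np.degrees(Ro.from_matrix(R.T@G).as_rotvec()).round(2))
E
python3 -c "
from h import *
rel(.487,-.275,.15,77.8);print(np.round(manip.state()['joint_pos'],2))"
```

```text
t 0.1 pos [0.167  0.6017 0.2302] xyaw 164.49 F [-0.2 -0.6  0.4] w 0.997
shift now-axes mm [-542.9 -759.    81.5] shift goal-axes [-789.2  498.1   80.2] turn deg [-1.000e-01  7.000e-02  8.669e+01]
[ 1.18  0.05  1.61 -0.    1.48 -0.12]
```

Request:
{"api": "move_arm", "payload": {"rows": [{"tx":-0.03,"ty":0,"tz":0,"ax":0,"ay":0,"az":3,"jaw":0},{"tx":-0.05,"ty":0,"tz":0,"ax":0,"ay":0,"az":4.7,"jaw":0},{"tx":-0.05,"ty":0,"tz":0,"ax":0,"ay":0,"az":4.7,"jaw":0},{"tx":-0.05,"ty":0,"tz":0,"ax":0,"ay":0,"az":4.7,"jaw":0},{"tx":-0.05,"ty":0,"tz":0,"ax":0,"ay":0,"az":4.7,"jaw":0},{"tx":-0.05,"ty":0,"tz":0,"ax":0,"ay":0,"az":4.7,"jaw":0},{"tx":-0.05,"ty":0,"tz":0,"ax":0,"ay":0,"az":4.7,"jaw":0},{"tx":-0.05,"ty":0,"tz":0,"ax":0,"ay":0,"az":4.7,"jaw":0},{"tx":-0.05,"ty":0,"tz":0,"ax":0,"ay":0,"az":4.7,"jaw":0},{"tx":-0.05,"ty":0,"tz":0,"ax":0,"ay":0,"az":4.7,"jaw":0},{"tx":-0.05,"ty":0,"tz":0,"ax":0,"ay":0,"az":4.7,"jaw":0},{"tx":-0.05,"ty":0,"tz":0,"ax":0,"ay":0,"az":4.7,"jaw":0}]}}

```text
time: 1.3
tool_pos: [0.5845, 0.2344, 0.2218]
tool_rot: [-0.002, 0.586, 0.81, -0.006]
contact_force: [0.2, 0.4, -0.3]
gripper_width: 0.998
```

```bash
python3 -c "
from h import *
rel(.487,-.275,.15,77.8);print(np.round(manip.state()['joint_pos'],2))"
```

```text
t 1.3 pos [0.5845 0.2344 0.2218] xyaw 108.25 F [ 0.2  0.4 -0.3] w 0.998
shift now-axes mm [-453.  -251.3   76.2] shift goal-axes [-518.5   12.3   71.8] turn deg [-0.59  0.36 30.45]
[ 0.27  0.08  1.6  -0.    1.47 -0.05]
```

Request:
{"api": "move_arm", "payload": {"rows": [{"tx":-0.05,"ty":-0.02,"tz":0,"ax":-0.2,"ay":0.1,"az":5,"jaw":0},{"tx":-0.05,"ty":-0.02,"tz":0,"ax":-0.2,"ay":0.1,"az":5,"jaw":0},{"tx":-0.05,"ty":-0.02,"tz":0,"ax":-0.2,"ay":0.1,"az":5,"jaw":0},{"tx":-0.05,"ty":0,"tz":0,"ax":0,"ay":0,"az":5,"jaw":0},{"tx":-0.05,"ty":0,"tz":0,"ax":0,"ay":0,"az":5,"jaw":0},{"tx":-0.05,"ty":0,"tz":0,"ax":0,"ay":0,"az":5,"jaw":0},{"tx":-0.05,"ty":0,"tz":0,"ax":0,"ay":0,"az":0,"jaw":0},{"tx":-0.05,"ty":0,"tz":0,"ax":0,"ay":0,"az":0,"jaw":0},{"tx":-0.04,"ty":0,"tz":0,"ax":0,"ay":0,"az":0,"jaw":0},{"tx":0,"ty":0,"tz":0,"ax":0,"ay":0,"az":0,"jaw":0}]}}

```text
time: 2.3
tool_pos: [0.5189, -0.2053, 0.2173]
tool_rot: [-0.002, 0.786, 0.619, -0.003]
contact_force: [-0.3, 0.4, -0.7]
gripper_width: 1.001
```

```bash
python3 -c "
from h import *
rel(.4887,-.269,.1,77.8);print(np.round(manip.state()['joint_pos'],2))"
```

```text
t 2.3 pos [ 0.5189 -0.2053  0.2173] xyaw 76.45 F [-0.3  0.4 -0.7] w 1.001
shift now-axes mm [-68.8 -13.7 117.5] shift goal-axes [-68.7 -16.  117.3] turn deg [-0.36  0.1  -1.35]
[-0.51 -0.09  1.78 -0.    1.46 -0.27]
```

Request:
{"api": "move_arm", "payload": {"rows": [{"tx":-0.035,"ty":-0.007,"tz":0.04,"ax":-0.4,"ay":0.1,"az":-1.3,"jaw":120},{"tx":-0.033,"ty":-0.009,"tz":0.04,"ax":0,"ay":0,"az":0,"jaw":120},{"tx":0,"ty":0,"tz":0.035,"ax":0,"ay":0,"az":0,"jaw":120},{"tx":0,"ty":0,"tz":0,"ax":0,"ay":0,"az":0,"jaw":120}]}}

```text
time: 2.7
tool_pos: [0.4902, -0.2651, 0.1054]
tool_rot: [0.002, 0.779, 0.628, 0.002]
contact_force: [-0.3, 1.5, -1.0]
gripper_width: 0.53
```

```bash
python3 -c "
from h import *
rel(.4887,-.269,.005,77.8);o=shot('b')
a=o['top']['color'][165:305,320:480,::-1];b=o['side']['color'][90:230,220:380,::-1]
cv2.imwrite('pics/b.png',cv2.resize(np.hstack([a,b]),None,fx=2.5,fy=2.5))"
```

```text
t 2.7 pos [ 0.4902 -0.2651  0.1054] xyaw 77.74 F [-0.3  1.5 -1. ] w 0.53
shift now-axes mm [ -4.2  -1.1 100.4] shift goal-axes [ -4.1  -0.6 100.4] turn deg [ 0.28 -0.05 -0.06]
```

View pics/b.png

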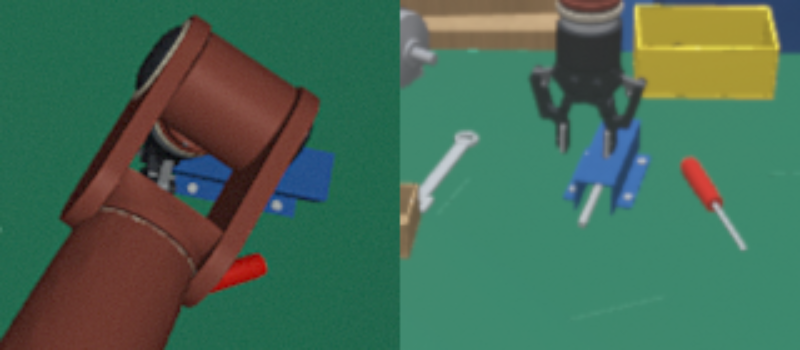

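The side view (right half) shows the open fingers about 100 mm above the shaft, which is at about (590,205) in the crop, and in line with it. Descending.

Request:
{"api": "move_arm", "payload": {"rows": [{"tx":-0.004,"ty":-0.001,"tz":0.04,"ax":0.3,"ay":0,"az":0,"jaw":120},{"tx":0,"ty":0,"tz":0.03,"ax":0,"ay":0,"az":0,"jaw":120},{"tx":0,"ty":0,"tz":0.02,"ax":0,"ay":0,"az":0,"jaw":120},{"tx":0,"ty":0,"tz":0.008,"ax":0,"ay":0,"az":0,"jaw":120},{"tx":0,"ty":0,"tz":0,"ax":0,"ay":0,"az":0,"jaw":120}]}}

```text
time: 3.3
tool_pos: [0.5055, -0.2742, 0.0264]
tool_rot: [0.017, 0.776, 0.631, 0.005]
contact_force: [0.3, 0.1, 1.3]
gripper_width: 0.534
```

```bash
python3 -c "
from h import *
rel(.4887,-.269,.005,77.8);o=shot('c')
b=o['side']['color'][90:230,220:380,::-1]
cv2.imwrite('pics/c.png',cv2.resize(b,None,fx=4,fy=4))"
```

```text
t 3.3 pos [ 0.5055 -0.2742  0.0264] xyaw 78.2 F [0.3 0.1 1.3] w 0.534
shift now-axes mm [  1.9 -18.2  20.8] shift goal-axes [  1.5 -17.5  21.4] turn deg [1.84 0.74 0.42]
```

View pics/c.png

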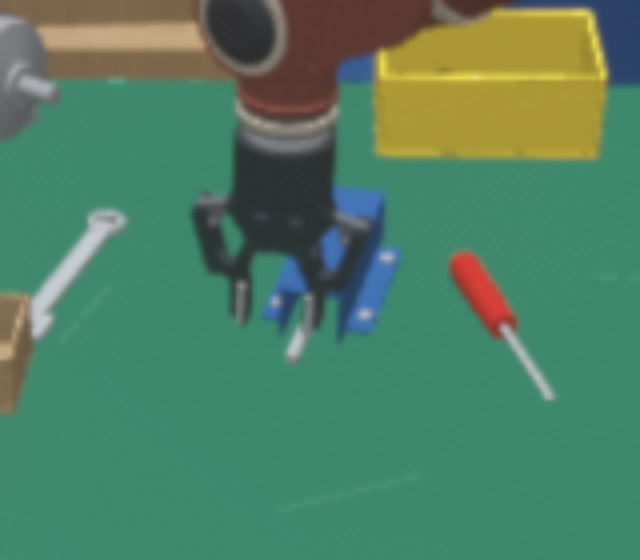

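The tool drifted 17 mm outward during the fast descent. The side view shows the right finger over the shaft, with no contact. I'll lift, correct and come down more slowly.

Request:
{"api": "move_arm", "payload": {"rows": [{"tx":0,"ty":0,"tz":-0.015,"ax":0,"ay":0,"az":0,"jaw":120},{"tx":0,"ty":0,"tz":-0.015,"ax":0,"ay":0,"az":0,"jaw":120},{"tx":0,"ty":-0.009,"tz":0,"ax":0.9,"ay":0.4,"az":0.2,"jaw":120},{"tx":0,"ty":-0.009,"tz":0,"ax":0.9,"ay":0.4,"az":0.2,"jaw":120},{"tx":0,"ty":0,"tz":0,"ax":0,"ay":0,"az":0,"jaw":120}]}}

```text
time: 3.9
tool_pos: [0.4896, -0.2724, 0.0671]
tool_rot: [0.005, 0.778, 0.628, 0.002]
contact_force: [-0.7, -0.3, -0.2]
gripper_width: 0.526
```

```bash
python3 -c "
from h import *
rel(.4887,-.269,.005,77.8)"
```

```text
t 3.9 pos [ 0.4896 -0.2724  0.0671] xyaw 77.81 F [-0.7 -0.3 -0.2] w 0.526
shift now-axes mm [ 3.3 -2.2 62. ] shift goal-axes [ 3.1 -1.6 62.1] turn deg [0.61 0.2  0.01]
```

Request:
{"api": "move_arm", "payload": {"rows": [{"tx":0.003,"ty":-0.002,"tz":0.01,"ax":0.6,"ay":0.2,"az":0,"jaw":120},{"tx":0,"ty":0,"tz":0.01,"ax":0,"ay":0,"az":0,"jaw":120},{"tx":0,"ty":0,"tz":0.01,"ax":0,"ay":0,"az":0,"jaw":120},{"tx":0,"ty":0,"tz":0,"ax":0,"ay":0,"az":0,"jaw":120}]}}

```text
time: 4.3
tool_pos: [0.4865, -0.2679, 0.0324]
tool_rot: [-0.002, 0.778, 0.628, -0.001]
contact_force: [-0.6, 0.1, -0.6]
gripper_width: 0.528
```

```bash
python3 -c "
from h import *
rel(.4887,-.269,.005,77.8)"
```

```text
t 4.3 pos [ 0.4865 -0.2679  0.0324] xyaw 77.76 F [-0.6  0.1 -0.6] w 0.528
shift now-axes mm [-0.6  2.5 27.4] shift goal-axes [-0.6  2.4 27.4] turn deg [-0.23 -0.11 -0.04]
```

Request:
{"api": "move_arm", "payload": {"rows": [{"tx":0,"ty":0.002,"tz":0.008,"ax":-0.2,"ay":-0.1,"az":0,"jaw":120},{"tx":0,"ty":0,"tz":0.008,"ax":0,"ay":0,"az":0,"jaw":120},{"tx":0,"ty":0,"tz":0.006,"ax":0,"ay":0,"az":0,"jaw":120},{"tx":0,"ty":0,"tz":0.002,"ax":0,"ay":0,"az":0,"jaw":120},{"tx":0,"ty":0,"tz":0,"ax":0,"ay":0,"az":0,"jaw":120}]}}

```text
time: 4.8
tool_pos: [0.4878, -0.2676, 0.0043]
tool_rot: [-0.002, 0.778, 0.628, -0.0]
contact_force: [0.4, -0.0, 0.5]
gripper_width: 0.528
```

```bash
python3 -c "
from h import *
rel(.4887,-.269,.005,77.8);o=shot('d')
b=o['side']['color'][90:230,220:380,::-1]
cv2.imwrite('pics/d.png',cv2.resize(b,None,fx=4,fy=4))"
```

```text
t 4.8 pos [ 0.4878 -0.2676  0.0043] xyaw 77.78 F [ 0.4 -0.   0.5] w 0.528
shift now-axes mm [-1.2  1.1 -0.7] shift goal-axes [-1.2  1.1 -0.7] turn deg [-0.19 -0.08 -0.02]
```

View pics/d.png

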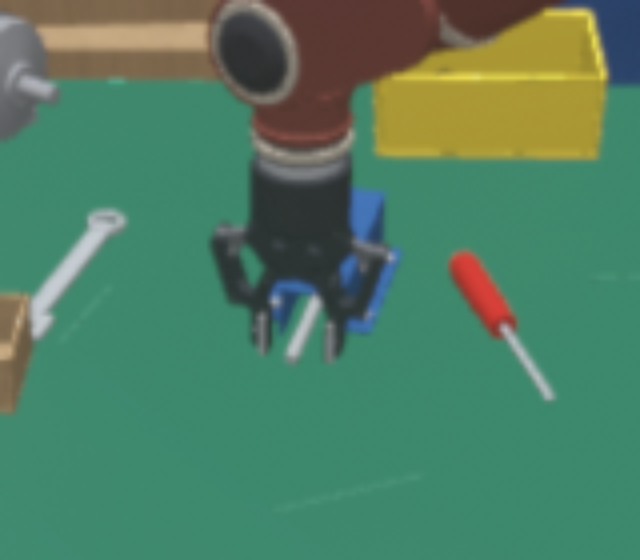

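The shaft at (290,355) sits between the fingers. Closing the jaws.

Request:
{"api": "move_arm", "payload": {"rows": [{"tx":0,"ty":0.001,"tz":0,"ax":0,"ay":0,"az":0,"jaw":160},{"tx":0,"ty":0,"tz":0,"ax":0,"ay":0,"az":0,"jaw":200},{"tx":0,"ty":0,"tz":0,"ax":0,"ay":0,"az":0,"jaw":255},{"tx":0,"ty":0,"tz":0,"ax":0,"ay":0,"az":0,"jaw":255},{"tx":0,"ty":0,"tz":0,"ax":0,"ay":0,"az":0,"jaw":255},{"tx":0,"ty":0,"tz":0,"ax":0,"ay":0,"az":0,"jaw":255}]}}

```text
time: 5.5
tool_pos: [0.4899, -0.2687, 0.0064]
tool_rot: [-0.0, 0.778, 0.628, -0.0]
contact_force: [0.8, -0.2, -1.3]
gripper_width: 0.083
```

Request:
{"api": "move_arm", "payload": {"rows": [{"tx":0.01,"ty":0,"tz":0,"ax":0,"ay":0,"az":0,"jaw":255},{"tx":0.01,"ty":0,"tz":0,"ax":0,"ay":0,"az":0,"jaw":255},{"tx":0.01,"ty":0,"tz":0,"ax":0,"ay":0,"az":0,"jaw":255},{"tx":0.01,"ty":0,"tz":0,"ax":0,"ay":0,"az":0,"jaw":255},{"tx":0,"ty":0,"tz":0,"ax":0,"ay":0,"az":0,"jaw":255}]}}

```text
time: 6.0
tool_pos: [0.499, -0.2256, 0.0063]
tool_rot: [-0.0, 0.778, 0.628, 0.0]
contact_force: [-0.1, 0.9, 0.4]
gripper_width: 0.081
```

```bash
python3 -c "
from h import *
d=.185;rel(.4896+.211*d,-.2687+.977*d,.006,77.8);o=shot('e')
b=o['side']['color'][90:230,220:380,::-1]
cv2.imwrite('pics/e.png',cv2.resize(b,None,fx=4,fy=4))"
```

```text
t 6.0 pos [ 0.499  -0.2256  0.0063] xyaw 77.78 F [-0.1  0.9  0.4] w 0.081
shift now-axes mm [140.8  -0.2   0.3] shift goal-axes [140.8  -0.2   0.3] turn deg [-0.02 -0.03 -0.02]
```

View pics/e.png

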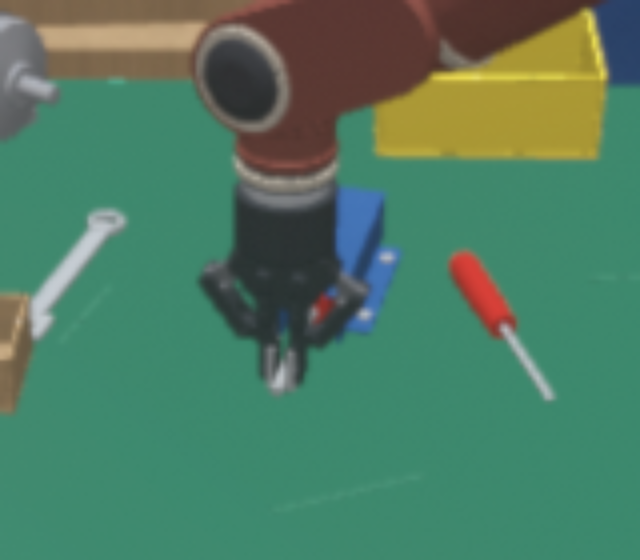

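It's moving: red handle appears at about (320,305). Continuing the draw.

Request:
{"api": "move_arm", "payload": {"rows": [{"tx":0.015,"ty":0,"tz":0,"ax":0,"ay":0,"az":0,"jaw":255},{"tx":0.015,"ty":0,"tz":0,"ax":0,"ay":0,"az":0,"jaw":255},{"tx":0.015,"ty":0,"tz":0,"ax":0,"ay":0,"az":0,"jaw":255},{"tx":0.015,"ty":0,"tz":0,"ax":0,"ay":0,"az":0,"jaw":255},{"tx":0.015,"ty":0,"tz":0,"ax":0,"ay":0,"az":0,"jaw":255},{"tx":0.015,"ty":0,"tz":0,"ax":0,"ay":0,"az":0,"jaw":255},{"tx":0.015,"ty":0,"tz":0,"ax":0,"ay":0,"az":0,"jaw":255},{"tx":0.015,"ty":0,"tz":0,"ax":0,"ay":0,"az":0,"jaw":255},{"tx":0.015,"ty":0,"tz":0,"ax":0,"ay":0,"az":0,"jaw":255},{"tx":0.01,"ty":0,"tz":0,"ax":0,"ay":0,"az":0,"jaw":255},{"tx":0,"ty":0,"tz":0,"ax":0,"ay":0,"az":0,"jaw":255}]}}

```text
time: 7.2
tool_pos: [0.5317, -0.0702, 0.0063]
tool_rot: [0.0, 0.777, 0.629, -0.0]
contact_force: [-0.8, -0.3, -1.0]
gripper_width: 0.086
```

```bash
python3 -c "
from h import *
d=.185;rel(.4896+.211*d,-.2687+.977*d,.006,77.8);o=shot('f')
b=o['side']['color'][90:270,200:380,::-1]
cv2.imwrite('pics/f.png',cv2.resize(b,None,fx=3.3,fy=3.3))"
```

```text
t 7.2 pos [ 0.5317 -0.0702  0.0063] xyaw 77.94 F [-0.8 -0.3 -1. ] w 0.086
shift now-axes mm [-18.    0.7   0.3] shift goal-axes [-18.    0.7   0.3] turn deg [-0.    0.01  0.14]
```

View pics/f.png

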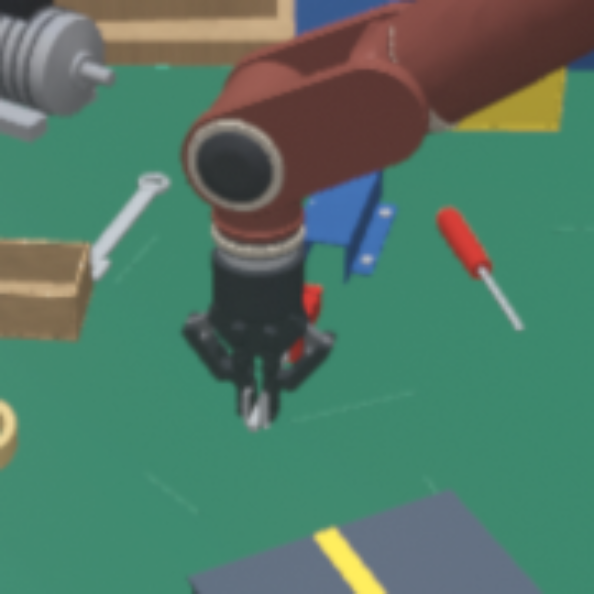

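View pics/f_top.png

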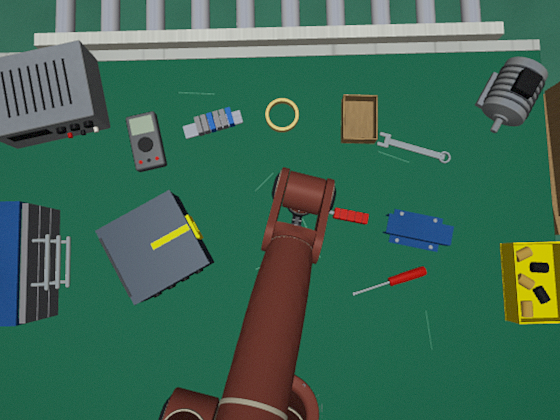

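The handle, at top-view (351,215), is clear of the sleeve. Letting go and lifting.

Request:
{"api": "move_arm", "payload": {"rows": [{"tx":0,"ty":0,"tz":0,"ax":0,"ay":0,"az":0,"jaw":220},{"tx":0,"ty":0,"tz":0,"ax":0,"ay":0,"az":0,"jaw":180},{"tx":0,"ty":0,"tz":0,"ax":0,"ay":0,"az":0,"jaw":110},{"tx":0,"ty":0,"tz":0,"ax":0,"ay":0,"az":0,"jaw":110},{"tx":0,"ty":0,"tz":-0.01,"ax":0,"ay":0,"az":0,"jaw":110},{"tx":0,"ty":0,"tz":-0.02,"ax":0,"ay":0,"az":0,"jaw":90},{"tx":0,"ty":0,"tz":-0.02,"ax":0,"ay":0,"az":0,"jaw":90},{"tx":0,"ty":0,"tz":-0.03,"ax":0,"ay":0,"az":0,"jaw":90},{"tx":0.03,"ty":0.03,"tz":-0.03,"ax":0,"ay":0,"az":0,"jaw":90},{"tx":0.04,"ty":0.04,"tz":0,"ax":0,"ay":0,"az":0,"jaw":90},{"tx":0,"ty":0,"tz":0,"ax":0,"ay":0,"az":0,"jaw":90}]}}

```text
time: 8.4
tool_pos: [0.612, -0.0221, 0.1218]
tool_rot: [-0.0, 0.78, 0.625, -0.001]
contact_force: [-1.2, 0.1, 0.2]
gripper_width: 0.645
```

```bash
python3 -c "
from h import *
rel(.4896,-.2,.1,77.8);o=shot('g')
a=o['top']['color'][160:300,240:440,::-1];b=o['side']['color'][90:260,200:380,::-1]
cv2.imwrite('pics/g1.png',cv2.resize(a,None,fx=4,fy=4,interpolation=2));cv2.imwrite('pics/g2.png',cv2.resize(b,None,fx=3.3,fy=3.3))"
```

```text
t 8.4 pos [ 0.612  -0.0221  0.1218] xyaw 77.43 F [-1.2  0.1  0.2] w 0.645
shift now-axes mm [-200.2  -80.7   21.9] shift goal-axes [-199.7  -82.1   21.8] turn deg [-0.08  0.02 -0.37]
```

View pics/g1.png

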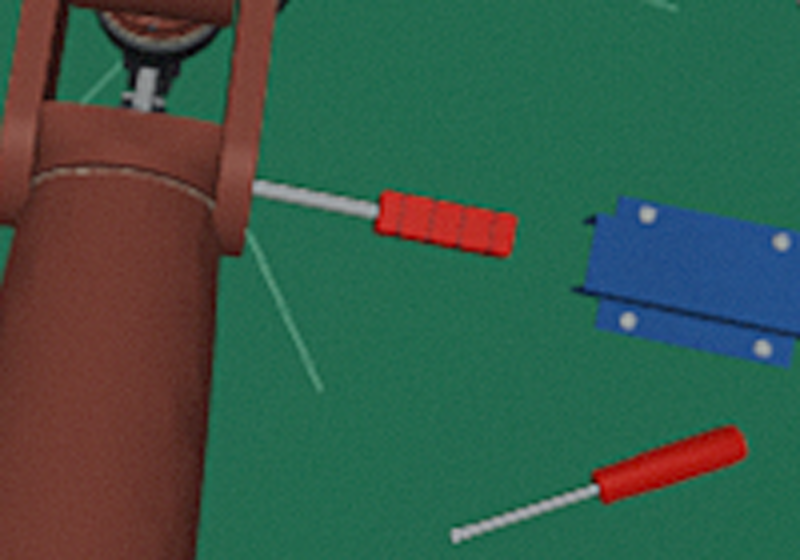

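View pics/g2.png

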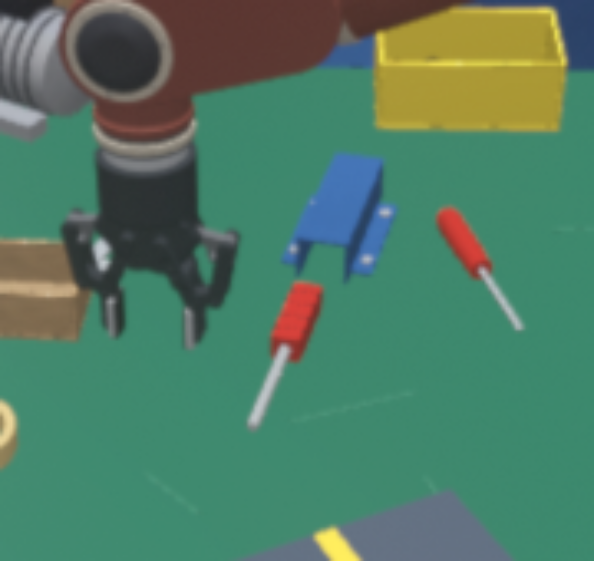

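```bash
python3 - <<'E'
from h import *
o=pickle.load(open("g.pkl","rb"));f=o["top"];g=o["side"]
def p(x,y,z): return ray(f,(x+.5)/4-.5+240,(y+.5)/4-.5+160,z)
C=[p(*q,.028) for q in [(386,192),(517,214),(509,256),(377,232)]]
print(np.array(C).round(4), np.linalg.norm(C[0]-C[1]),np.linalg.norm(C[0]-C[3]))
c=np.mean(C,0);print("centre",c)
s=p(256,187,.014);j=p(377,211,.014);d=s-j;print(j,"yaw shaft",np.degrees(np.arctan2(d[1],d[0])))
d=C[0]-C[1]+C[3]-C[2];print("yaw handle",np.degrees(np.arctan2(d[1],d[0])))
def r(x,y,z): return ray(g,(x+.5)/3.3-.5+200,(y+.5)/3.3-.5+90,z)
t=r(254,425,.014);d=t-c;print("tip side",t,np.linalg.norm(d[:2]),"yaw",np.degrees(np.arctan2(d[1],d[0])))
E
```

```text
[[ 0.5221 -0.1697  0.028 ]
 [ 0.5056 -0.2548  0.028 ]
 [ 0.4782 -0.2484  0.028 ]
 [ 0.496  -0.1629  0.028 ]] 0.08667833216984235 0.026977218386118797
centre [ 0.50045361 -0.20895549  0.028     ]
[ 0.51093745 -0.16495803  0.014     ] yaw shaft 77.31845741931593
yaw handle 78.62750124616646
tip side [ 0.5367609  -0.05453992  0.014     ] 0.15862656227213814 yaw 76.76854739767724
```

```bash
python3 -c "
from h import *
rel(.501,-.208,.1,77.5)"
```

```text
t 8.5 pos [ 0.6098 -0.024   0.1224] xyaw 77.35 F [0.1 0.2 0.1] w 0.644
shift now-axes mm [-203.3  -65.9   22.9] shift goal-axes [-203.2  -66.4   22.4] turn deg [-0.09  0.1  -0.15]
```

Request:
{"api": "move_arm", "payload": {"rows": [{"tx":-0.035,"ty":-0.013,"tz":0.003,"ax":0,"ay":0,"az":0,"jaw":90},{"tx":-0.04,"ty":-0.013,"tz":0.003,"ax":0,"ay":0,"az":0,"jaw":90},{"tx":-0.04,"ty":-0.013,"tz":0.003,"ax":0,"ay":0,"az":0,"jaw":90},{"tx":-0.04,"ty":-0.013,"tz":0.003,"ax":0,"ay":0,"az":0,"jaw":90},{"tx":-0.03,"ty":-0.012,"tz":0.003,"ax":0,"ay":0,"az":0,"jaw":90},{"tx":0,"ty":0,"tz":0,"ax":0,"ay":0,"az":0,"jaw":90}]}}

```text
time: 9.1
tool_pos: [0.4972, -0.1971, 0.1083]
tool_rot: [0.0, 0.781, 0.625, -0.002]
contact_force: [0.7, -0.0, 0.2]
gripper_width: 0.644
```

```bash
python3 -c "
from h import *
rel(.501,-.208,.005,77.5)"
```

```text
t 9.1 pos [ 0.4972 -0.1971  0.1083] xyaw 77.31 F [ 0.7 -0.   0.2] w 0.644
shift now-axes mm [ -9.5   6.4 103.3] shift goal-axes [ -9.8   6.1 103.3] turn deg [-0.15  0.19 -0.19]
```

Request:
{"api": "move_arm", "payload": {"rows": [{"tx":-0.009,"ty":0.006,"tz":0.01,"ax":0,"ay":0,"az":0,"jaw":90},{"tx":0,"ty":0,"tz":0.015,"ax":0,"ay":0,"az":0,"jaw":90},{"tx":0,"ty":0,"tz":0.015,"ax":0,"ay":0,"az":0,"jaw":90},{"tx":0,"ty":0,"tz":0.01,"ax":0,"ay":0,"az":0,"jaw":90},{"tx":0,"ty":0,"tz":0,"ax":0,"ay":0,"az":0,"jaw":90}]}}

```text
time: 9.6
tool_pos: [0.4997, -0.2066, 0.0536]
tool_rot: [-0.001, 0.781, 0.624, -0.002]
contact_force: [0.1, 0.1, 0.1]
gripper_width: 0.646
```

```bash
python3 -c "
from h import *
rel(.501,-.208,.005,77.5)"
```

```text
t 9.6 pos [ 0.4997 -0.2066  0.0536] xyaw 77.26 F [0.1 0.1 0.1] w 0.646
shift now-axes mm [-1.   1.8 48.5] shift goal-axes [-1.1  1.6 48.6] turn deg [-0.22  0.11 -0.24]
```

Request:
{"api": "move_arm", "payload": {"rows": [{"tx":-0.001,"ty":0.002,"tz":0.01,"ax":-0.2,"ay":0.1,"az":-0.2,"jaw":90},{"tx":0,"ty":0,"tz":0.01,"ax":0,"ay":0,"az":0,"jaw":90},{"tx":0,"ty":0,"tz":0.01,"ax":0,"ay":0,"az":0,"jaw":90},{"tx":0,"ty":0,"tz":0.007,"ax":0,"ay":0,"az":0,"jaw":90},{"tx":0,"ty":0,"tz":0.004,"ax":0,"ay":0,"az":0,"jaw":90},{"tx":0,"ty":0,"tz":0,"ax":0,"ay":0,"az":0,"jaw":90}]}}

```text
time: 10.2
tool_pos: [0.5023, -0.2068, 0.0086]
tool_rot: [-0.0, 0.779, 0.627, -0.0]
contact_force: [0.4, -0.3, -0.2]
gripper_width: 0.646
```

```bash
python3 -c "
from h import *
rel(.501,-.208,.004,77.5);o=shot('i')
b=o['side']['color'][110:250,220:380,::-1]
cv2.imwrite('pics/i.png',cv2.resize(b,None,fx=4,fy=4))"
```

```text
t 10.2 pos [ 0.5023 -0.2068  0.0086] xyaw 77.62 F [ 0.4 -0.3 -0.2] w 0.646
shift now-axes mm [-1.4 -1.   4.6] shift goal-axes [-1.4 -1.   4.6] turn deg [-0.03 -0.02  0.12]
```

View pics/i.png

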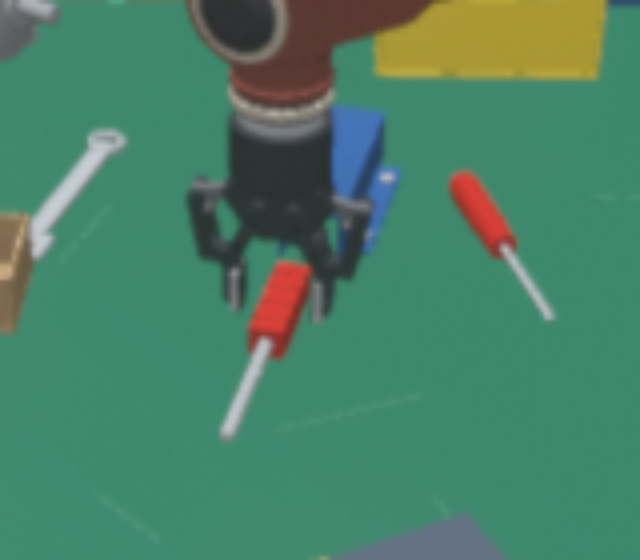

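The handle, at (280,305), is between the fingers. I'll lower 5 mm and close.

Request:
{"api": "move_arm", "payload": {"rows": [{"tx":-0.001,"ty":-0.001,"tz":0.005,"ax":0,"ay":0,"az":0,"jaw":90},{"tx":0,"ty":0,"tz":0,"ax":0,"ay":0,"az":0,"jaw":130},{"tx":0,"ty":0,"tz":0,"ax":0,"ay":0,"az":0,"jaw":150},{"tx":0,"ty":0,"tz":0,"ax":0,"ay":0,"az":0,"jaw":170},{"tx":0,"ty":0,"tz":0,"ax":0,"ay":0,"az":0,"jaw":255},{"tx":0,"ty":0,"tz":0,"ax":0,"ay":0,"az":0,"jaw":255},{"tx":0,"ty":0,"tz":0,"ax":0,"ay":0,"az":0,"jaw":255},{"tx":0,"ty":0,"tz":0,"ax":0,"ay":0,"az":0,"jaw":255}]}}

```text
time: 11.1
tool_pos: [0.5025, -0.2087, 0.0057]
tool_rot: [0.002, 0.779, 0.627, 0.001]
contact_force: [-0.9, -0.2, 0.7]
gripper_width: 0.314
```

```bash
python3 -c "
from h import *
rel(.501,-.208,.05,77.5)"
```

```text
t 11.1 pos [ 0.5025 -0.2087  0.0057] xyaw 77.61 F [-0.9 -0.2  0.7] w 0.314
shift now-axes mm [  0.4  -1.5 -44.3] shift goal-axes [  0.4  -1.6 -44.3] turn deg [0.21 0.07 0.11]
```

Request:
{"api": "move_arm", "payload": {"rows": [{"tx":0,"ty":0,"tz":-0.008,"ax":0,"ay":0,"az":0,"jaw":255},{"tx":0,"ty":0,"tz":-0.012,"ax":0,"ay":0,"az":0,"jaw":255},{"tx":0,"ty":0,"tz":-0.015,"ax":0,"ay":0,"az":0,"jaw":255},{"tx":0,"ty":0,"tz":-0.015,"ax":0,"ay":0,"az":0,"jaw":255},{"tx":0.015,"ty":0,"tz":0,"ax":0,"ay":0,"az":-4,"jaw":255},{"tx":0.025,"ty":0,"tz":0,"ax":0,"ay":0,"az":-4,"jaw":255},{"tx":0.025,"ty":0.003,"tz":0,"ax":0,"ay":0,"az":-4,"jaw":255},{"tx":0.025,"ty":0.005,"tz":0,"ax":0,"ay":0,"az":-4,"jaw":255},{"tx":0.025,"ty":0.008,"tz":0,"ax":0,"ay":0,"az":-4,"jaw":255},{"tx":0.015,"ty":0.005,"tz":0,"ax":0,"ay":0,"az":-4,"jaw":255},{"tx":0,"ty":0,"tz":0,"ax":0,"ay":0,"az":0,"jaw":255}]}}

```text
time: 12.2
tool_pos: [0.5333, -0.0761, 0.0723]
tool_rot: [0.009, 0.626, 0.78, 0.003]
contact_force: [-0.6, -0.0, -1.0]
gripper_width: 0.312
```

```bash
python3 -c "
from h import *
rel(.5747,.0173,.0517,118.1);o=shot('j')
b=o['side']['color'][130:300,200:400,::-1]
cv2.imwrite('pics/j.png',cv2.resize(b,None,fx=3.5,fy=3.5))"
```

```text
t 12.2 pos [ 0.5333 -0.0761  0.0723] xyaw 102.45 F [-0.6 -0.  -1. ] w 0.312
shift now-axes mm [82.5 60.2 20.6] shift goal-axes [62.9 80.5 20.6] turn deg [  0.81   0.75 -15.65]
```

View pics/j.png

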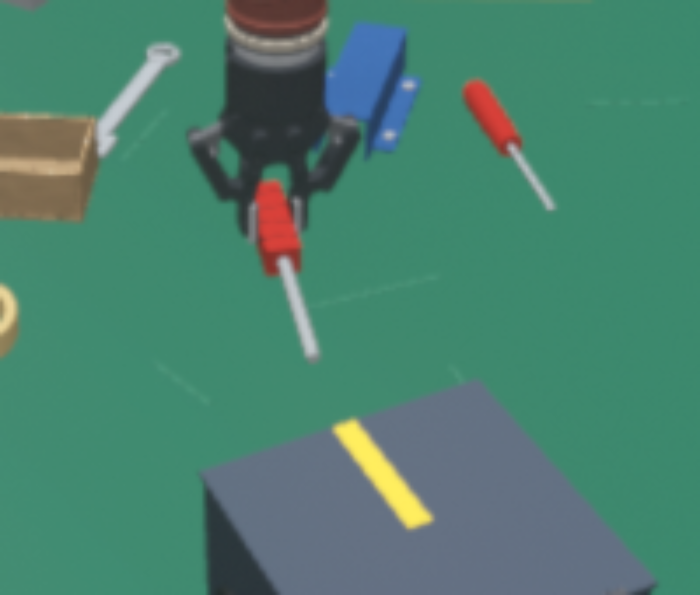

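The rod is held firmly by the handle and is level. Turning to the slot direction.

Request:
{"api": "move_arm", "payload": {"rows": [{"tx":0.01,"ty":0.012,"tz":0.003,"ax":0.2,"ay":0.2,"az":-4,"jaw":255},{"tx":0.01,"ty":0.017,"tz":0.004,"ax":0.2,"ay":0.2,"az":-4,"jaw":255},{"tx":0.01,"ty":0.017,"tz":0.004,"ax":0.2,"ay":0.2,"az":-4,"jaw":255},{"tx":0.01,"ty":0.017,"tz":0.004,"ax":0.2,"ay":0.2,"az":-3,"jaw":255},{"tx":0,"ty":0.008,"tz":0,"ax":0,"ay":0,"az":0,"jaw":255},{"tx":0,"ty":0,"tz":0,"ax":0,"ay":0,"az":0,"jaw":255}]}}

```text
time: 12.9
tool_pos: [0.59, -0.021, 0.0603]
tool_rot: [0.002, 0.522, 0.853, -0.001]
contact_force: [0.3, 0.6, -0.7]
gripper_width: 0.316
```

```bash
python3 -c "
from h import *
rel(.5747,.0173,.0517,118.1)"
```

```text
t 12.9 pos [ 0.59   -0.021   0.0603] xyaw 117.04 F [ 0.3  0.6 -0.7] w 0.316
shift now-axes mm [41.2  3.8  8.5] shift goal-axes [41.   4.5  8.6] turn deg [ 0.05  0.23 -1.06]
```

Request:
{"api": "move_arm", "payload": {"rows": [{"tx":0.003,"ty":0.003,"tz":0.005,"ax":0,"ay":0.2,"az":-1,"jaw":255},{"tx":0.005,"ty":0,"tz":0.003,"ax":0,"ay":0,"az":0,"jaw":255},{"tx":0,"ty":0,"tz":0,"ax":0,"ay":0,"az":0,"jaw":255}]}}

```text
time: 13.2
tool_pos: [0.5882, -0.0144, 0.0521]
tool_rot: [0.0, 0.516, 0.857, -0.0]
contact_force: [-0.1, -0.6, -1.3]
gripper_width: 0.312
```

```bash
python3 -c "
from h import *
rel(.5747,.0173,.0517,118.1);o=shot('k')
b=o['side']['color'][160:280,210:370,::-1]
cv2.imwrite('pics/k.png',cv2.resize(b,None,fx=5,fy=5,interpolation=2))
a=o['top']['color'][180:310,150:330,::-1]
cv2.imwrite('pics/k2.png',cv2.resize(a,None,fx=4,fy=4,interpolation=2))
d=np.array([np.cos(np.radians(118.1)),np.sin(np.radians(118.1)),0]);p=manip.state()['tool_pos'];p[2]+=.0083
for L in (45,160,): 
  for n,x,y,s in(('side',210,160,5),('top',150,180,4)): print(L,n,((proj(o[n],p+d*L/1000)-[x,y]+.5)*s-.5).round(1))
for n,x,y,s in(('side',210,160,5),('top',150,180,4)): print('slot',n,((proj(o[n],[.4805,.1937,.06])-[x,y]+.5)*s-.5).round(1))
"
```

```text
t 13.2 pos [ 0.5882 -0.0144  0.0521] xyaw 117.85 F [-0.1 -0.6 -1.3] w 0.312
shift now-axes mm [34.4  2.9  0.4] shift goal-axes [34.3  3.1  0.4] turn deg [ 0.01  0.05 -0.25]
45 side [270.6 317.3]
45 top [445.5  43.8]
160 side [369.  449.3]
160 top [288.3 131.8]
slot side [435.1 547.8]
slot top [183.6 185.9]
```

View pics/k.png

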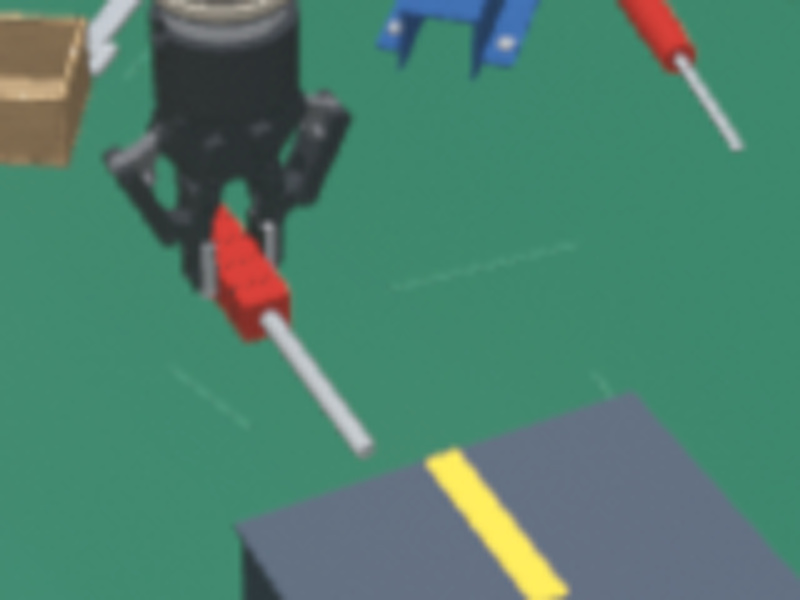

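View pics/k2.png

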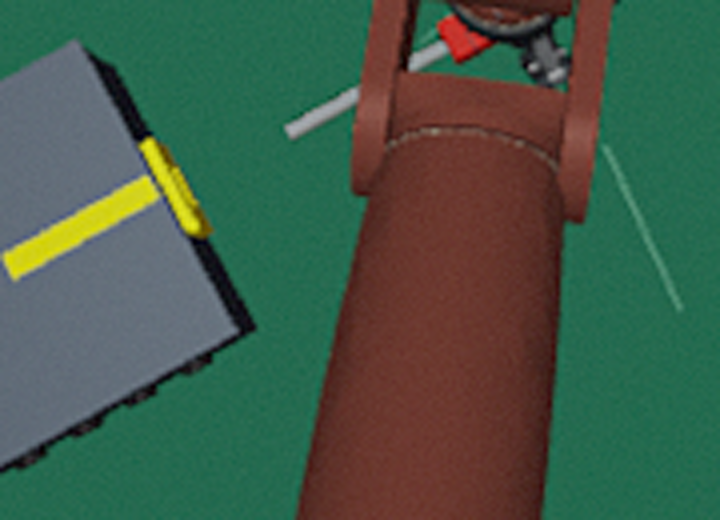

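```bash
python3 -c "
from h import *
o=pickle.load(open('k.pkl','rb'))
for s in(1,-1):
  for z in (.09,.03):
    X=np.array([.4805,.1937,z])+s*.032*np.array([.882,.471,0]); print(s,z,((proj(o['top'],X)-[150,180]+.5)*4-.5).round(1))
a=o['top']['color'][205:245,175:215,::-1]
cv2.imwrite('pics/k3.png',cv2.resize(a,None,fx=14,fy=14,interpolation=2))
for s in(1,-1):
  for z in (.09,.03):
    X=np.array([.4805,.1937,z])+s*.032*np.array([.882,.471,0]); print(s,z,((proj(o['top'],X)-[175,205]+.5)*14-.5).round(1))
"
```

```text
1 0.09 [151.3 138.4]
1 0.03 [167.6 146.1]
-1 0.09 [200.4 227.8]
-1 0.03 [214.6 231.5]
1 0.09 [180.9 135.7]
1 0.03 [238.  162.6]
-1 0.09 [352.7 448.7]
-1 0.03 [402.2 461.7]
```

View pics/k3.png

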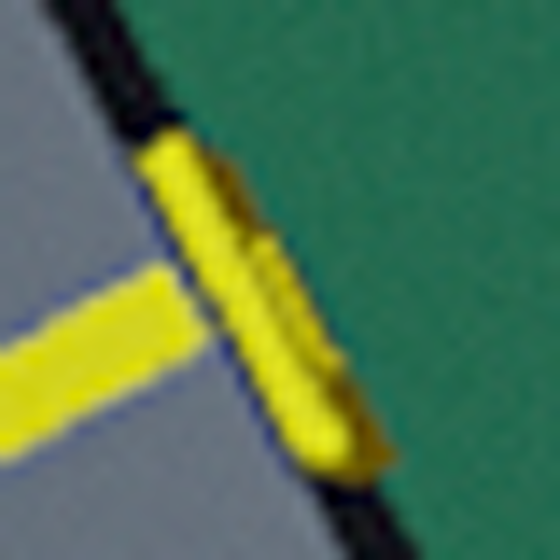

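The reprojected rod tip and slot frame match the image within about 1 mm. Approaching.

Request:
{"api": "move_arm", "payload": {"rows": [{"tx":0.005,"ty":0.003,"tz":0,"ax":0,"ay":0,"az":-0.2,"jaw":255},{"tx":0.01,"ty":0,"tz":0,"ax":0,"ay":0,"az":0,"jaw":255},{"tx":0.01,"ty":0,"tz":0,"ax":0,"ay":0,"az":0,"jaw":255},{"tx":0.01,"ty":0,"tz":0,"ax":0,"ay":0,"az":0,"jaw":255},{"tx":0.01,"ty":0,"tz":0,"ax":0,"ay":0,"az":0,"jaw":255},{"tx":0.01,"ty":0,"tz":0,"ax":0,"ay":0,"az":0,"jaw":255},{"tx":0,"ty":0,"tz":0,"ax":0,"ay":0,"az":0,"jaw":255}]}}

```text
time: 14.0
tool_pos: [0.5628, 0.0402, 0.0529]
tool_rot: [0.001, 0.514, 0.858, 0.0]
contact_force: [0.5, 0.3, -1.5]
gripper_width: 0.312
```

```bash
python3 -c "
from h import *
d=.16;rel(.4805+.471*d,.1937-.882*d,.0517,118.1);o=shot('l')
a=o['top']['color'][180:260,160:280,::-1]
cv2.imwrite('pics/l.png',cv2.resize(a,None,fx=6,fy=6,interpolation=2))"
```

```text
t 14.0 pos [0.5628 0.0402 0.0529] xyaw 118.1 F [ 0.5  0.3 -1.5] w 0.312
shift now-axes mm [14.1 -0.3  1.2] shift goal-axes [14.1 -0.3  1.2] turn deg [ 0.07  0.08 -0.  ]
```

View pics/l.png

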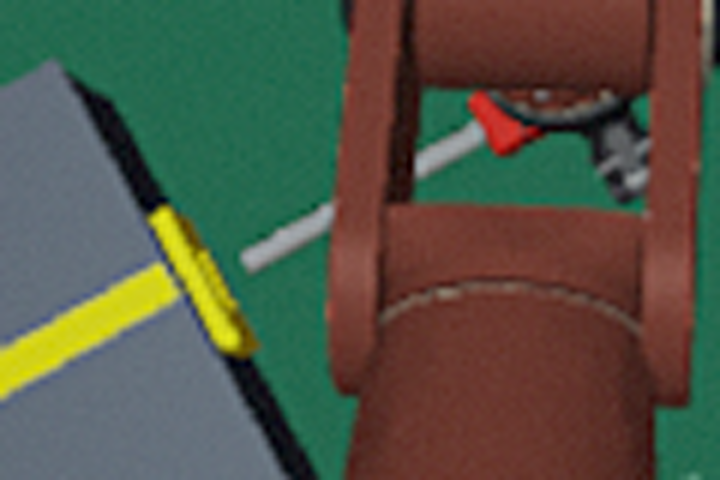

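The tip at (245,260) is lined up and about 14 mm off the slot. Inserting.

Request:
{"api": "move_arm", "payload": {"rows": [{"tx":0.008,"ty":0,"tz":0.001,"ax":0,"ay":0.1,"az":0,"jaw":255},{"tx":0.008,"ty":0,"tz":0,"ax":0,"ay":0,"az":0,"jaw":255},{"tx":0.008,"ty":0,"tz":0,"ax":0,"ay":0,"az":0,"jaw":255},{"tx":0.008,"ty":0,"tz":0,"ax":0,"ay":0,"az":0,"jaw":255},{"tx":0,"ty":0,"tz":0,"ax":0,"ay":0,"az":0,"jaw":255}]}}

```text
time: 14.6
tool_pos: [0.5477, 0.0691, 0.0521]
tool_rot: [0.001, 0.515, 0.857, 0.001]
contact_force: [-0.9, 0.1, -1.9]
gripper_width: 0.309
```

```bash
python3 -c "
from h import *
d=.16-.065;rel(.4805+.471*d,.1937-.882*d,.0517,118.1)"
```

```text
t 14.6 pos [0.5477 0.0691 0.0521] xyaw 117.97 F [-0.9  0.1 -1.9] w 0.309
shift now-axes mm [46.5 -0.7  0.4] shift goal-axes [46.5 -0.6  0.4] turn deg [ 0.11  0.02 -0.13]
```

The tip is about 18 mm inside with no contact. Continuing to just before the tab.

Request:
{"api": "move_arm", "payload": {"rows": [{"tx":0.008,"ty":0,"tz":0,"ax":0,"ay":0,"az":0,"jaw":255},{"tx":0.008,"ty":0,"tz":0,"ax":0,"ay":0,"az":0,"jaw":255},{"tx":0.008,"ty":0,"tz":0,"ax":0,"ay":0,"az":0,"jaw":255},{"tx":0.006,"ty":0,"tz":0,"ax":0,"ay":0,"az":0,"jaw":255},{"tx":0,"ty":0,"tz":0,"ax":0,"ay":0,"az":0,"jaw":255}]}}

```text
time: 15.1
tool_pos: [0.5323, 0.0982, 0.0522]
tool_rot: [0.001, 0.515, 0.857, 0.001]
contact_force: [-0.2, -0.2, -1.5]
gripper_width: 0.312
```

```bash
python3 -c "
from h import *
d=.16-.065;rel(.4805+.471*d,.1937-.882*d,.0517,118.1)"
```

```text
t 15.1 pos [0.5323 0.0982 0.0522] xyaw 117.99 F [-0.2 -0.2 -1.5] w 0.312
shift now-axes mm [13.6 -0.7  0.5] shift goal-axes [13.6 -0.7  0.5] turn deg [ 0.12  0.03 -0.11]
```

Request:
{"api": "move_arm", "payload": {"rows": [{"tx":0.004,"ty":0,"tz":0,"ax":0,"ay":0,"az":0,"jaw":255},{"tx":0.004,"ty":0,"tz":0,"ax":0,"ay":0,"az":0,"jaw":255},{"tx":0.004,"ty":0,"tz":0,"ax":0,"ay":0,"az":0,"jaw":255},{"tx":0,"ty":0,"tz":0,"ax":0,"ay":0,"az":0,"jaw":255},{"tx":0,"ty":0,"tz":0,"ax":0,"ay":0,"az":0,"jaw":255}]}}

```text
time: 15.6
tool_pos: [0.5291, 0.1055, 0.0539]
tool_rot: [0.006, 0.514, 0.858, -0.001]
contact_force: [1.0, -4.0, -1.2]
gripper_width: 0.312
```

```bash
python3 -c "
from h import *
d=.16-.065;rel(.4805+.471*d,.1937-.882*d,.0517,118.1);o=shot('m')"
```

```text
t 15.6 pos [0.5291 0.1055 0.0539] xyaw 118.1 F [ 1.  -4.  -1.2] w 0.312
shift now-axes mm [ 5.7 -1.4  2.1] shift goal-axes [ 5.7 -1.4  2.2] turn deg [ 0.2   0.65 -0.  ]
```

View pics/m_side.png

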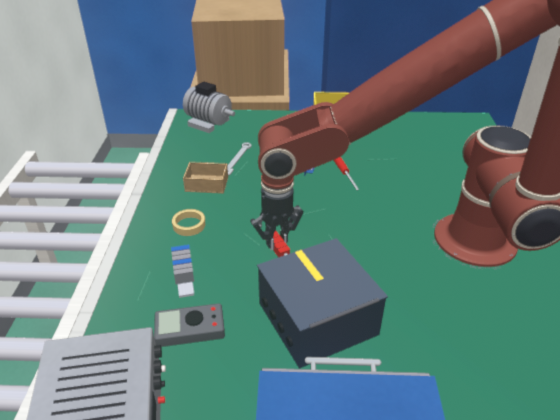

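Contact with the tab is about 4 N and the hatch is still shut. Pushing further.

Request:
{"api": "move_arm", "payload": {"rows": [{"tx":0.004,"ty":-0.001,"tz":0.002,"ax":0.2,"ay":0.6,"az":0,"jaw":255},{"tx":0.004,"ty":0,"tz":0,"ax":0,"ay":0,"az":0,"jaw":255},{"tx":0.004,"ty":0,"tz":0,"ax":0,"ay":0,"az":0,"jaw":255}]}}

```text
time: 16.0
tool_pos: [0.5254, 0.1128, 0.053]
tool_rot: [0.004, 0.515, 0.857, -0.001]
contact_force: [2.4, -7.4, -0.1]
gripper_width: 0.315
```

```bash
python3 -c "
from h import *
d=.16-.065;rel(.4805+.471*d,.1937-.882*d,.0517,118.1);o=shot('n')
b=o['side']['color'][180:350,220:420,::-1]
cv2.imwrite('pics/n.png',cv2.resize(b,None,fx=3,fy=3,interpolation=2))"
```

```text
t 16.0 pos [0.5254 0.1128 0.053 ] xyaw 118.06 F [ 2.4 -7.4 -0.1] w 0.315
shift now-axes mm [-2.4 -1.5  1.3] shift goal-axes [-2.5 -1.5  1.3] turn deg [ 0.15  0.46 -0.04]
```

View pics/n.png

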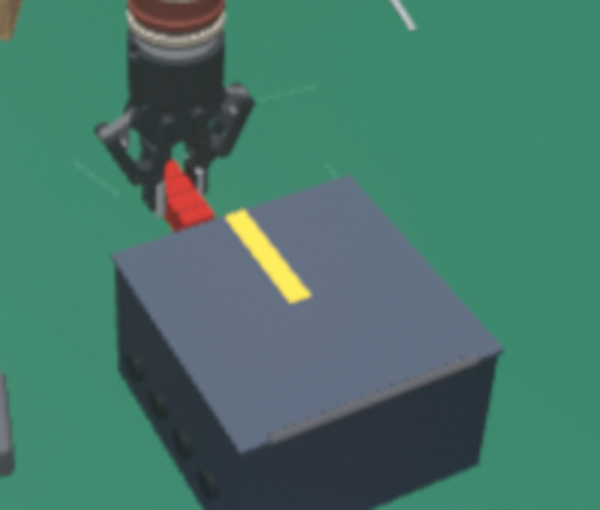

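Force is 7.8 N, past the 6 N release. I'll hold briefly and look.

Request:
{"api": "move_arm", "payload": {"rows": [{"tx":0.001,"ty":0,"tz":0,"ax":0,"ay":0,"az":0,"jaw":255},{"tx":0.001,"ty":0,"tz":0,"ax":0,"ay":0,"az":0,"jaw":255},{"tx":0,"ty":0,"tz":0,"ax":0,"ay":0,"az":0,"jaw":255},{"tx":0,"ty":0,"tz":0,"ax":0,"ay":0,"az":0,"jaw":255}]}}

```text
time: 16.5
tool_pos: [0.5261, 0.1116, 0.0541]
tool_rot: [0.007, 0.514, 0.858, -0.003]
contact_force: [1.8, -5.9, -1.4]
gripper_width: 0.312
```

```bash
python3 -c "
from h import *
d=.16-.065;rel(.4805+.471*d,.1937-.882*d,.0517,118.1);o=shot('p')
b=o['side']['color'][180:350,220:420,::-1]
cv2.imwrite('pics/p.png',cv2.resize(b,None,fx=3,fy=3,interpolation=2))"
```

```text
t 16.5 pos [0.5261 0.1116 0.0541] xyaw 118.12 F [ 1.8 -5.9 -1.4] w 0.312
shift now-axes mm [-1.  -1.6  2.4] shift goal-axes [-1.1 -1.6  2.4] turn deg [0.15 0.84 0.02]
```

View pics/p.png

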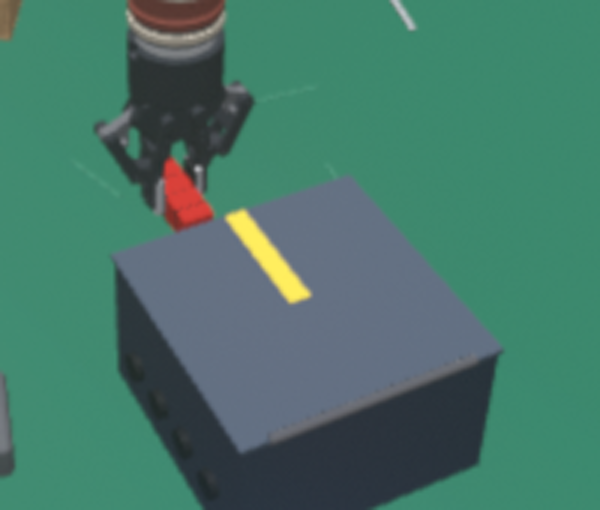

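Not freed yet. Pushing deeper, with pitch correction.

Request:
{"api": "move_arm", "payload": {"rows": [{"tx":0.004,"ty":-0.001,"tz":0.002,"ax":0.1,"ay":0.8,"az":0,"jaw":255},{"tx":0.005,"ty":0,"tz":0.001,"ax":0,"ay":0.3,"az":0,"jaw":255},{"tx":0.005,"ty":0,"tz":0.001,"ax":0,"ay":0.3,"az":0,"jaw":255},{"tx":0.005,"ty":0,"tz":0.001,"ax":0,"ay":0.2,"az":0,"jaw":255}]}}

```text
time: 17.0
tool_pos: [0.5262, 0.1153, 0.0538]
tool_rot: [0.011, 0.512, 0.859, -0.002]
contact_force: [5.7, -18.6, 2.8]
gripper_width: 0.312
```

```bash
python3 -c "
from h import *
d=.16-.065;rel(.4805+.471*d,.1937-.882*d,.0517,118.1);o=shot('q')
b=o['side']['color'][180:350,220:420,::-1]
cv2.imwrite('pics/q.png',cv2.resize(b,None,fx=3,fy=3,interpolation=2))"
```

```text
t 17.0 pos [0.5262 0.1153 0.0538] xyaw 118.45 F [  5.7 -18.6   2.8] w 0.312
shift now-axes mm [-4.2 -3.4  2.2] shift goal-axes [-4.3 -3.3  2.1] turn deg [0.4  1.21 0.35]
```

View pics/q.png

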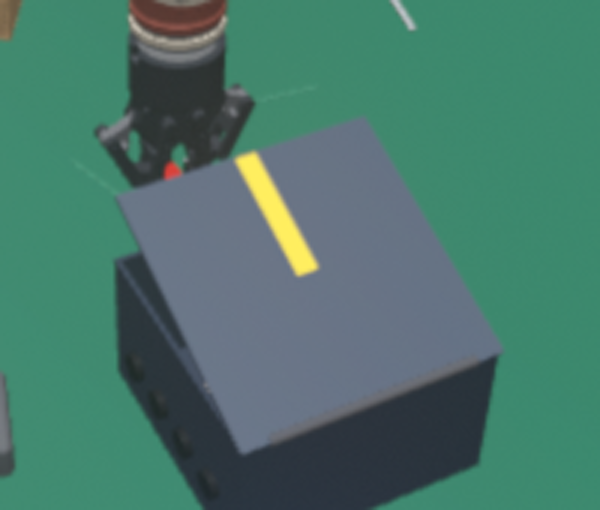

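The hatch has popped, with its free edge now up at (120,200). Withdrawing.

Request:
{"api": "move_arm", "payload": {"rows": [{"tx":-0.005,"ty":-0.001,"tz":0,"ax":0,"ay":0.3,"az":0,"jaw":255},{"tx":-0.008,"ty":-0.001,"tz":0.001,"ax":0.2,"ay":0.5,"az":0.2,"jaw":255},{"tx":-0.008,"ty":0,"tz":0,"ax":0,"ay":0,"az":0,"jaw":255},{"tx":-0.008,"ty":0,"tz":0,"ax":0,"ay":0,"az":0,"jaw":255},{"tx":0,"ty":0,"tz":0,"ax":0,"ay":0,"az":0,"jaw":255}]}}

```text
time: 17.6
tool_pos: [0.5395, 0.0869, 0.0537]
tool_rot: [0.003, 0.514, 0.858, 0.0]
contact_force: [-0.5, 0.6, -0.6]
gripper_width: 0.312
```

```bash
python3 -c "
from h import *
d=.25;rel(.4805+.471*d,.1937-.882*d,.0517,118.1)"
```

```text
t 17.6 pos [0.5395 0.0869 0.0537] xyaw 118.13 F [-0.5  0.6 -0.6] w 0.312
shift now-axes mm [-128.    -1.8    2.7] shift goal-axes [-128.    -1.7    2. ] turn deg [0.24 0.31 0.03]
```

Request:
{"api": "move_arm", "payload": {"rows": [{"tx":-0.008,"ty":-0.001,"tz":0.001,"ax":0.1,"ay":0.3,"az":0,"jaw":255},{"tx":-0.012,"ty":0,"tz":0,"ax":0,"ay":0,"az":0,"jaw":255},{"tx":-0.012,"ty":0,"tz":0,"ax":0,"ay":0,"az":0,"jaw":255},{"tx":-0.012,"ty":0,"tz":0,"ax":0,"ay":0,"az":0,"jaw":255},{"tx":-0.012,"ty":0,"tz":0,"ax":0,"ay":0,"az":0,"jaw":255},{"tx":-0.012,"ty":0,"tz":0,"ax":0,"ay":0,"az":0,"jaw":255},{"tx":-0.012,"ty":0,"tz":0,"ax":0,"ay":0,"az":0,"jaw":255},{"tx":-0.012,"ty":0,"tz":0,"ax":0,"ay":0,"az":0,"jaw":255},{"tx":-0.012,"ty":0,"tz":0,"ax":0,"ay":0,"az":0,"jaw":255},{"tx":-0.012,"ty":0,"tz":0,"ax":0,"ay":0,"az":0,"jaw":255},{"tx":-0.012,"ty":0,"tz":0,"ax":0,"ay":0,"az":0,"jaw":255},{"tx":0,"ty":0,"tz":0,"ax":0,"ay":0,"az":0,"jaw":255}]}}

```text
time: 18.8
tool_pos: [0.604, -0.0365, 0.0517]
tool_rot: [-0.0, 0.514, 0.858, 0.001]
contact_force: [-0.2, 0.2, -1.7]
gripper_width: 0.313
```

```bash
python3 -c "
from h import *
d=.25;rel(.4805+.471*d,.1937-.882*d,.006,118.1);o=shot('r')
b=o['side']['color'][130:350,200:420,::-1]
cv2.imwrite('pics/r.png',cv2.resize(b,None,fx=2.7,fy=2.7,interpolation=2))
p=manip.state()['tool_pos'];p[2]+=.0083
d=np.array([np.cos(np.radians(118.1)),np.sin(np.radians(118.1)),0])
for L in(.045,.16):print(((proj(o['side'],p+d*L)-[200,130]+.5)*2.7-.5).round(1))"
```

```text
t 18.8 pos [ 0.604  -0.0365  0.0517] xyaw 118.09 F [-0.2  0.2 -1.7] w 0.313
shift now-axes mm [11.1 -0.6 45.8] shift goal-axes [11.2 -0.5 45.7] turn deg [ 0.13 -0.1  -0.01]
[159.5 239.6]
[211.  309.1]
```

View pics/r.png

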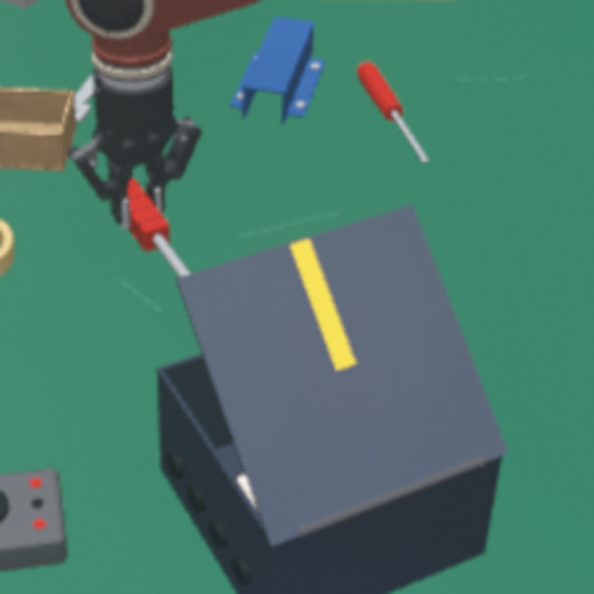

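View pics/r_top.png

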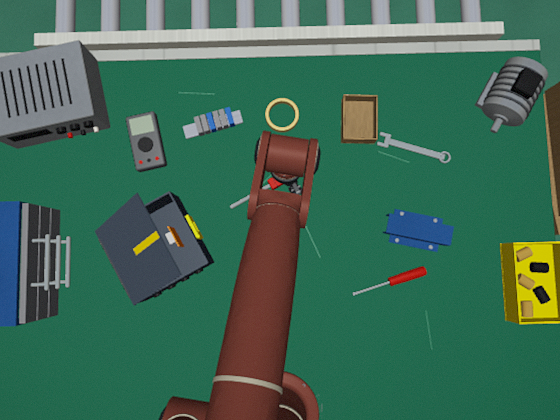

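The hatch stands open and the rod is fully clear of the box. Moving to the open bench around (0.54, -0.10).

Request:
{"api": "move_arm", "payload": {"rows": [{"tx":-0.003,"ty":-0.01,"tz":0,"ax":0,"ay":0,"az":3,"jaw":255},{"tx":-0.005,"ty":-0.016,"tz":0,"ax":0,"ay":0,"az":3,"jaw":255},{"tx":-0.006,"ty":-0.016,"tz":0,"ax":0,"ay":0,"az":3,"jaw":255},{"tx":-0.007,"ty":-0.016,"tz":0,"ax":0,"ay":0,"az":3,"jaw":255},{"tx":-0.008,"ty":-0.014,"tz":0,"ax":0,"ay":0,"az":3,"jaw":255},{"tx":-0.005,"ty":-0.01,"tz":0,"ax":0,"ay":0,"az":2,"jaw":255},{"tx":0,"ty":0,"tz":0,"ax":0,"ay":0,"az":0,"jaw":255}]}}

```text
time: 19.6
tool_pos: [0.5326, -0.0965, 0.0506]
tool_rot: [-0.002, 0.641, 0.768, 0.001]
contact_force: [-0.7, -0.2, -2.1]
gripper_width: 0.312
```

```bash
python3 -c "
from h import *
rel(.54,-.1,.006,100);o=shot('s')
b=o['side']['color'][130:350,200:420,::-1]
cv2.imwrite('pics/s.png',cv2.resize(b,None,fx=2.7,fy=2.7,interpolation=2))
s=manip.state();q=s['tool_rot'];R=Ro.from_quat([q[1],q[2],q[3],q[0]]);p=s['tool_pos']
for L in(.045,.16):print(((proj(o['side'],p+R.apply([L,0,-.0083]))-[200,130]+.5)*2.7-.5).round(1), p+R.apply([L,0,-.0083]))"
```

```text
t 19.6 pos [ 0.5326 -0.0965  0.0506] xyaw 100.28 F [-0.7 -0.2 -2.1] w 0.312
shift now-axes mm [-5.   6.6 44.6] shift goal-axes [-4.7  6.6 44.6] turn deg [-0.03 -0.29  0.28]
[218.4 206.4] [ 0.52570767 -0.05171212  0.05944783]
[236.7 278.4] [0.50496576 0.06140043 0.06001608]
```

View pics/s.png

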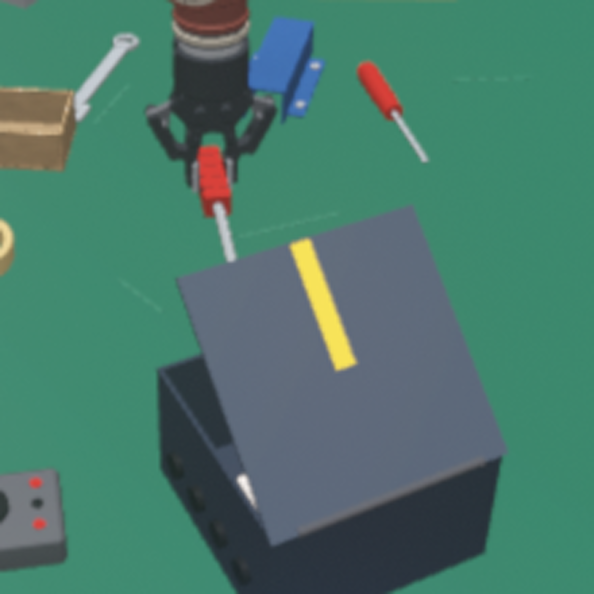

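Moving back another 45 mm so the tip can be seen before lowering.

Request:
{"api": "move_arm", "payload": {"rows": [{"tx":-0.01,"ty":0.003,"tz":0.005,"ax":0,"ay":-0.3,"az":0.2,"jaw":255},{"tx":-0.013,"ty":0.003,"tz":0.005,"ax":0,"ay":0,"az":0,"jaw":255},{"tx":-0.013,"ty":0,"tz":0.004,"ax":0,"ay":0,"az":0,"jaw":255},{"tx":-0.01,"ty":0,"tz":0.004,"ax":0,"ay":0,"az":0,"jaw":255},{"tx":0,"ty":0,"tz":0,"ax":0,"ay":0,"az":0,"jaw":255}]}}

```text
time: 20.2
tool_pos: [0.5511, -0.1438, 0.0314]
tool_rot: [0.001, 0.641, 0.768, 0.0]
contact_force: [1.0, 0.8, -1.2]
gripper_width: 0.318
```

```bash
python3 -c "
from h import *
rel(.53,-.14,.006,100);o=shot('t')
b=o['side']['color'][150:270,220:360,::-1]
cv2.imwrite('pics/t.png',cv2.resize(b,None,fx=5,fy=5,interpolation=2))
s=manip.state();q=s['tool_rot'];R=Ro.from_quat([q[1],q[2],q[3],q[0]]);p=s['tool_pos']
for L in(.045,.16):print(((proj(o['side'],p+R.apply([L,0,-.0083]))-[220,150]+.5)*5-.5).round(1), p+R.apply([L,0,-.0083]))"
```

```text
t 20.2 pos [ 0.5511 -0.1438  0.0314] xyaw 100.29 F [ 1.   0.8 -1.2] w 0.318
shift now-axes mm [  7.6 -20.1  25.3] shift goal-axes [  7.4 -20.1  25.4] turn deg [0.12 0.08 0.29]
[276.9 259.5] [ 0.5429303  -0.09850977  0.04010154]
[307.4 387.4] [0.52232145 0.01462844 0.03996383]
```

View pics/t.png

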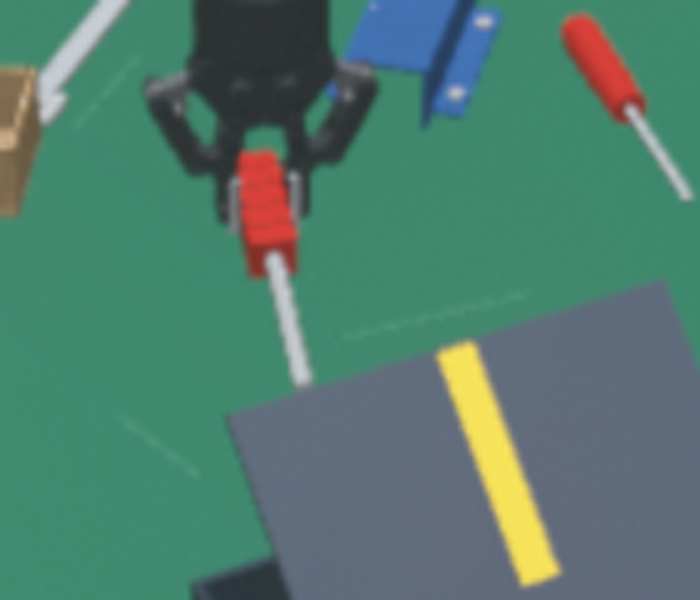

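The rod is level: the tip is at (303,383) against a predicted (307,387). Lowering slowly.

Request:
{"api": "move_arm", "payload": {"rows": [{"tx":0,"ty":0,"tz":0.005,"ax":0,"ay":0,"az":0,"jaw":255},{"tx":0,"ty":0,"tz":0.005,"ax":0,"ay":0,"az":0,"jaw":255},{"tx":0,"ty":0,"tz":0.005,"ax":0,"ay":0,"az":0,"jaw":255},{"tx":0,"ty":0,"tz":0.003,"ax":0,"ay":0,"az":0,"jaw":255},{"tx":0,"ty":0,"tz":0,"ax":0,"ay":0,"az":0,"jaw":255}]}}

```text
time: 20.8
tool_pos: [0.5506, -0.1414, 0.0122]
tool_rot: [0.001, 0.64, 0.768, 0.001]
contact_force: [0.0, 1.2, -1.5]
gripper_width: 0.312
```

```bash
python3 -c "
from h import *
rel(.53,-.14,.0057,100)"
```

```text
t 20.8 pos [ 0.5506 -0.1414  0.0122] xyaw 100.41 F [ 0.   1.2 -1.5] w 0.312
shift now-axes mm [  5.1 -20.    6.4] shift goal-axes [  5.  -20.    6.5] turn deg [0.12 0.03 0.41]
```

Request:
{"api": "move_arm", "payload": {"rows": [{"tx":0,"ty":0,"tz":0.002,"ax":0,"ay":0,"az":0,"jaw":255},{"tx":0,"ty":0,"tz":0.002,"ax":0,"ay":0,"az":0,"jaw":255},{"tx":0,"ty":0,"tz":0.001,"ax":0,"ay":0,"az":0,"jaw":255},{"tx":0,"ty":0,"tz":0.001,"ax":0,"ay":0,"az":0,"jaw":255},{"tx":0,"ty":0,"tz":0,"ax":0,"ay":0,"az":0,"jaw":255}]}}

```text
time: 21.3
tool_pos: [0.5508, -0.1413, 0.0059]
tool_rot: [0.001, 0.64, 0.768, 0.001]
contact_force: [0.5, -0.7, -1.5]
gripper_width: 0.314
```

Request:
{"api": "move_arm", "payload": {"rows": [{"tx":0,"ty":0,"tz":0.001,"ax":0,"ay":0,"az":0,"jaw":255},{"tx":0,"ty":0,"tz":0,"ax":0,"ay":0,"az":0,"jaw":255}]}}

```text
time: 21.5
tool_pos: [0.5513, -0.1415, 0.006]
tool_rot: [0.001, 0.64, 0.768, 0.001]
contact_force: [0.9, 0.4, -1.4]
gripper_width: 0.32
```

Request:
{"api": "move_arm", "payload": {"rows": [{"tx":0,"ty":0,"tz":0.002,"ax":0,"ay":0,"az":0,"jaw":255},{"tx":0,"ty":0,"tz":0.001,"ax":0,"ay":0,"az":0,"jaw":255},{"tx":0,"ty":0,"tz":0,"ax":0,"ay":0,"az":0,"jaw":255}]}}

```text
time: 21.8
tool_pos: [0.5519, -0.1417, 0.0059]
tool_rot: [0.001, 0.64, 0.769, 0.001]
contact_force: [-0.4, -0.4, -1.6]
gripper_width: 0.315
```

Request:
{"api": "move_arm", "payload": {"rows": [{"tx":0,"ty":0,"tz":0.002,"ax":0,"ay":0,"az":0,"jaw":255}]}}

```text
time: 21.9
tool_pos: [0.5522, -0.1418, 0.0057]
tool_rot: [0.001, 0.64, 0.769, 0.0]
contact_force: [-10.8, 3.4, 22.0]
gripper_width: 0.315
```

```bash
python3 -c "
from h import *
rel(.53,-.14,.0057,100);o=shot('u')
b=o['side']['color'][150:270,220:360,::-1]
cv2.imwrite('pics/u.png',cv2.resize(b,None,fx=5,fy=5,interpolation=2))
s=manip.state();q=s['tool_rot'];R=Ro.from_quat([q[1],q[2],q[3],q[0]]);p=s['tool_pos']
for L in(.045,.16):print(((proj(o['side'],p+R.apply([L,0,-.0083]))-[220,150]+.5)*5-.5).round(1), p+R.apply([L,0,-.0083]))"
```

```text
t 21.9 pos [ 0.5522 -0.1418  0.0057] xyaw 100.45 F [-10.8   3.4  22. ] w 0.315
shift now-axes mm [  5.8 -21.5  -0. ] shift goal-axes [  5.6 -21.6  -0. ] turn deg [0.08 0.02 0.45]
[275.2 297.3] [ 0.54399204 -0.09749669  0.01397019]
[305.7 426.1] [0.52313325 0.01559579 0.01392349]
```

View pics/u.png

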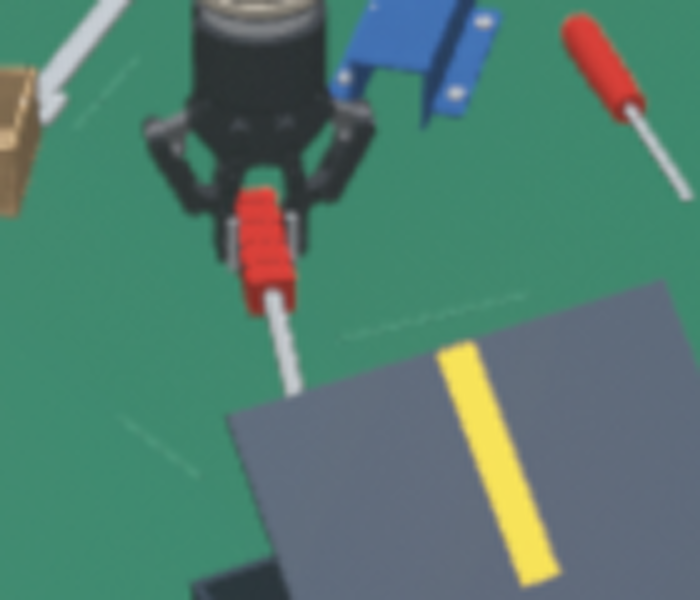

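The rod is firmly on the bench. I'll unload, release, and lift away.

Request:
{"api": "move_arm", "payload": {"rows": [{"tx":0,"ty":0,"tz":0,"ax":0,"ay":0,"az":0,"jaw":255},{"tx":0,"ty":0,"tz":0,"ax":0,"ay":0,"az":0,"jaw":200},{"tx":0,"ty":0,"tz":0,"ax":0,"ay":0,"az":0,"jaw":140},{"tx":0,"ty":0,"tz":0,"ax":0,"ay":0,"az":0,"jaw":90},{"tx":0,"ty":0,"tz":0,"ax":0,"ay":0,"az":0,"jaw":80},{"tx":0,"ty":0,"tz":-0.01,"ax":0,"ay":0,"az":0,"jaw":80},{"tx":0,"ty":0,"tz":-0.015,"ax":0,"ay":0,"az":0,"jaw":80},{"tx":0,"ty":0,"tz":-0.02,"ax":0,"ay":0,"az":0,"jaw":80},{"tx":0,"ty":0,"tz":-0.03,"ax":0,"ay":0,"az":0,"jaw":80},{"tx":0,"ty":0,"tz":-0.04,"ax":0,"ay":0,"az":0,"jaw":80},{"tx":0,"ty":0,"tz":-0.03,"ax":0,"ay":0,"az":0,"jaw":80}]}}

```text
time: 23.1
tool_pos: [0.5493, -0.1408, 0.1549]
tool_rot: [-0.003, 0.64, 0.768, -0.0]
contact_force: [0.6, -0.9, -1.2]
gripper_width: 0.689
```

Request:
{"api": "move_arm", "payload": {"rows": [{"tx":-0.03,"ty":0.03,"tz":-0.02,"ax":0,"ay":0,"az":0,"jaw":80},{"tx":-0.03,"ty":0.03,"tz":-0.02,"ax":0,"ay":0,"az":0,"jaw":80},{"tx":-0.03,"ty":0.03,"tz":0,"ax":0,"ay":0,"az":0,"jaw":80},{"tx":-0.03,"ty":0.02,"tz":0,"ax":0,"ay":0,"az":0,"jaw":80},{"tx":-0.02,"ty":0,"tz":0,"ax":0,"ay":0,"az":0,"jaw":80},{"tx":0,"ty":0,"tz":0,"ax":0,"ay":0,"az":0,"jaw":80},{"tx":0,"ty":0,"tz":0,"ax":0,"ay":0,"az":0,"jaw":80}]}}

```text
time: 23.8
tool_pos: [0.6904, -0.2626, 0.2166]
tool_rot: [0.008, 0.639, 0.769, 0.003]
contact_force: [0.1, 0.4, -0.3]
gripper_width: 0.688
```

```bash
python3 -c "
from h import *
rel(.53,-.14,.0057,100);o=shot('v')"
```

```text
t 23.8 pos [ 0.6904 -0.2626  0.2166] xyaw 100.53 F [ 0.1  0.4 -0.3] w 0.688
shift now-axes mm [ 151.9 -138.4  207.4] shift goal-axes [ 148.6 -136.6  210.9] turn deg [0.87 0.53 0.54]
```

View pics/v_top.png

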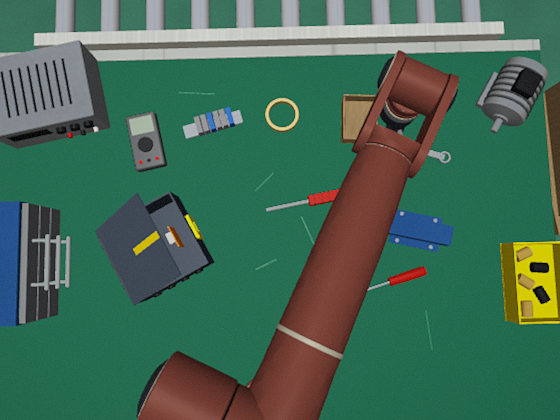

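View pics/v_side.png

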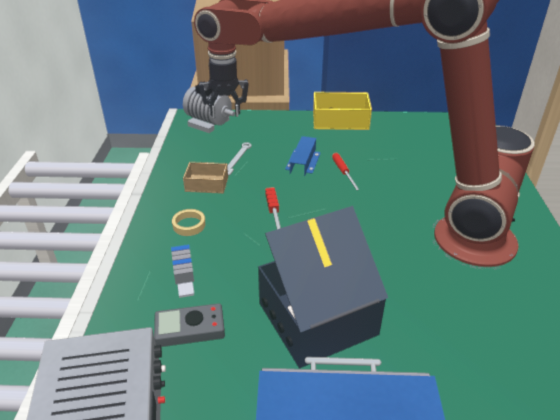

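The rod lies flat at top-view (267–338, 190–210), clear of the box. The hatch is open, and the bystanders look unmoved from the first pictures. Handing in.

```bash
python3 -c "
from h import *
a=pickle.load(open('a.pkl','rb'))['side']['color'].astype(int);b=pickle.load(open('v.pkl','rb'))['side']['color'].astype(int)
d=abs(a-b).sum(2)
for n,(x,y,w,h) in dict(carton=(180,160,52,34),wrench=(229,140,24,34),tape=(170,208,38,28),term=(168,242,30,56),meter=(152,303,75,44),driver=(328,150,34,42),sleeve=(284,135,38,40)).items(): print(n,d[y:y+h,x:x+w].mean().round(1),(d[y:y+h,x:x+w]>90).sum())
print(manip.job_done())"
```

```text
carton 1.0 0
wrench 1.0 0
tape 1.0 0
term 1.0 0
meter 1.1 0
driver 1.5 0
sleeve 7.7 44
the job is handed in; nothing more can be done
None
```

The hatch is open and the job is handed in, at about 24 s of the 58 s allowed.

- **Rod out of the sleeve:** I drew it out by the steel shaft, left it lying on the bench and let go.
- **Hatch:** I took the rod again by the red handle and pushed it through the slot. My first push reached about 8 N without freeing the hatch. Going deeper, to about 19 N at the wrist, popped it open.
- **Rod back on the bench:** I drew it clear of the box, lowered it until it bore on the bench (about 22 N at the wrist), released it and backed the arm off.

**Last checks:**
- The final pictures show the hatch standing open, the rod flat on the bench clear of the box, and the gripper touching nothing.
- The side view shows no change around the carton, wrench, tape, terminals, meter and driver. The only change was at the sleeve, where the rod used to be.

**Not fully checked:**
- The rod's tip end is hidden behind the hatch in the side view, and the arm hides part of the handle in the top view.
- During one early fast descent the tool drifted 17 mm sideways over the shaft. The force readings showed no contact, and I corrected it before gripping.

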